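Take the guard off a conveyor drive and hold the chain tensioner back

ROBOT

A 6-joint arm with a two-finger parallel gripper is mounted at the origin on the work surface. World frame = base frame: x ahead of the robot, y to its left, z up, the work surface at z = 0. Lengths are in m, angles in rad, forces in N, time in s.
With the tool pointing down it reaches from about 0.375 to 0.9 m from the base axis. Payload 3.1 kg.
Tool frame: the origin (TCP) lies at the very end of the fingers, on their centre line; the grasp point (between the pads) lies 19 mm behind it; z points along the fingers, y is the direction in which the jaws open and shut (so a half turn about z gives the same grasp; the last joint's range is limited). The gripper opens to 87 mm and grips with 3 to 60 N. Pads are 19 mm wide; open, the fingers measure 117 mm over their backs; the gripper's body (75 mm by 190 mm) begins 51 mm behind the grasp point.
Start: joints at [-1.351, 0.527, 1.433, -0, 1.181, -0.178], TCP at [0.242, -0.576, 0.223] pointing down, gripper open.
Joint ranges: [-3.08, 3.08], [-0.75, 2.2], [0.22, 2.44], [-1.43, 4.57], [0, 2.65], [-2.85, 2.85]. Speed limits (rad/s): [2.79, 2.79, 3.14, 3.14, 3.14, 3.14].

INTERFACE

Orientations are given as a unit quaternion [x, y, z, w].
In Python, from rig import robot, optics gives the robot as it stands.
- The arm moves only by the shell command python3 -m inch 'ROWS' [FORCE]. ROWS is JSON, a list of rows, each an object of numbers: "ax", "ay", "az": the turn, a rotation vector about the tool's x, y, z in rad; "dx", "dy", "dz": the shift along the tool's x, y, z in mm; "gripper": the opening in per cent of the stroke, from 0 (shut) to 100 (fully open). In form: [{"ax": .., "ay": .., "az": .., "dx": .., "dy": .., "dz": .., "gripper": ..}, ...]. A call has 1 to 8 rows; each row shifts and turns the commanded pose from where the row before left it, along the tool's axes as they then stand; what a row does not reach is not made up. A row lasts 1/10 s, in which the tool goes at most 50 mm and 8.59 degrees, less where a joint would pass 70% of its speed; a pose out of reach is approached as far as the arm can. A call with a gripper value outside its range is refused whole. The fingers move at their own pace and stop on an object; FORCE is the grip in N (left out, the last holds). Time passes only in rows, so rows that do not move let the fingers close. It gives the time, the measured TCP pose, the force and the opening at its end, in the units of the state.
- robot.get_obs(): the state, without advancing time (a new reading comes with each control period).
- optics.camera(name): name is "scene" or "top" or "wrist"; returns a dict with "img" (384x512x3 uint8, red, green, blue), "depth" (384x512 float32, m along the optical axis (not along the pixel's ray), 0 where there is no reading), "camera_matrix" (3x3 intrinsics, pixels), "k1" (the pictures are not rectified: a ray, as slopes to the right and down, at radius r is drawn at 1 + k1 r^2 times it, then the intrinsics apply), "position" and "attitude" of the camera in the world. Camera axes: x right, y up, looking along -z (the intrinsics and any distortion apply to the point x, -y, -z); pixel columns grow to the right and rows downward; lengths in m; the calibration is good to about 2 mm. A picture is of the moment at which its call begins.
- robot.hand_in(): hands the job in, once; it reports no verdict.
The state is a dict: "time": time; "q": joint angles; "joint_velocities": joint speeds; "joint_torque": joint torques, N m; "position": TCP position; "tool_rot": TCP orientation; "ft_force": force on the tool from outside, world axes, zero at the start; "moment": the same for the moment, N m; "grip_width": finger opening in m.
Only numpy, scipy, OpenCV 4.12 (cv2) and the standard library are available. Lean on these libraries where they do the work, as an engineer would, in place of code of your own. Each camera call takes 0.05 s, during which the arm holds its last target.

TASK

A new drive chain is about to be fitted to the small bench conveyor. Lift the yellow-framed guard out of its channels, lean it at a slant against the blue parts tote, same way up with its lower edge on the bench, and let go of it; then swing the red tensioner arm (black grip at its tip) back against its spring until it is on its stop, and finish while still holding it there with the gripper. Do not disturb the lamp on the belt, the grease can or the spare sprocket.

Things in the scene. Friction and masses are not known exactly. Their poses are not given: they have to be found in the camera images.
- conveyor: fixed belt conveyor, chain drive on its side. Origin on the bench under the middle of the drive plate's outer face; x along the belt (x 30 to 530 mm, 177 mm high, on the -y side), y out of the drive face, z up. Plate 260 mm long, 135 mm high, 185 mm behind the upper sprocket; sprockets at y 15..34, x 23..87 mm, up to z 182 mm. Guard channels at x +-130, y 130 mm, 100 mm high, open on top
- guard: loose flat guard 240 wide (x) x 10 thick (y) x 180 mm high (z), 0.35 kg, clear pane in yellow frame; origin mid lower edge. Starts upright in the two channels, lower edge 12 mm above the bench, about 3 mm play each side; a lift of 95 mm clears the channels. Grip it across its thickness at the top edge
- guard_center (a point): centre of the guard (90 mm above its lower edge), same axes
- tote: fixed heavy open parts tote, blue, 300 (x) x 200 (y) x 120 mm high, origin at the centre of its underside. Its long side at y = -100 mm looks towards the conveyor, with free bench in front. With the guard's foot about 45 mm out from that side the guard leans about 20 degrees
- tension_arm: red tensioner arm, 22 mm wide, 85 mm from pivot to tip, with a white idler sprocket behind its tip and the black grip in front; origin on the pivot axis at the drive plate, z along the arm to the tip, y out of the drive face. The arm lies at y = 33..41 mm from the drive plate
- grip (a point): centre of the black grip at the tip of the arm: a cylinder 18 mm across and 50 mm long, pointing straight out of the drive face (along the conveyor's y), with free room round it; it may turn between the fingers as the arm swings
- pivot (a point): point on the arm's pivot axis level with the middle of the grip (70 mm out of the drive face); the grip moves about it on a circle of radius 85 mm in the conveyor's xz plane; 60 mm above the bench
- tensioner (a joint): tensioner arm angle, rad: 0 at rest (spring holds the arm leaning 0.873 rad from vertical towards the conveyor's +x), growing as it swings over the top towards the conveyor's -x; 1.30 on the stop, 0.43 rad past vertical. Pull needed at the grip: about 5 N at rest, 8 N on the stop; let go, it flies back
- lamp: bystander: car lamp unit 150 x 90 x 60 mm lying on the belt, origin under its centre
- can: bystander: silver-white grease can, 52 mm across, 130 mm high, standing on the bench, origin under its centre
- wheel: bystander: spare steel sprocket lying on the bench, 68 mm across, 22 mm high, origin under its centre
Things that resemble listed ones, but are neither listed nor needed, are in the scene too. What is shaped like the guard but purple is not meant.

How it is judged:
On the way, in this order (a step that is already met when the one before it is completed fails the run):
1. the guard is lifted clear of its channels (z of guard in the frame of conveyor above 0.1 m), for 0.1 s.
2. the guard leans against the tote, foot on the bench, let go (angle between guard's own z axis and vertical between 0.08 and 0.65 rad and height (world z) of guard_center between 0.065 and 0.1 m and contact force between guard and tote above 0.1 N and contact force between guard and conveyor below 0.1 N and contact force between each of the arm, the fingers and guard below 0.1 N and linear speed of guard below 0.03 m/s), for 0.3 s.
3. the tensioner arm is wound to its stop (value of joint tensioner above 1.24 rad), for 0.3 s.
At the end, for the whole second after the job is handed in: The fingers hold the tensioner arm within 0.06 rad of its stop (joint above 1.24) with more than 4 N on it, while the guard, untouched by the robot, rests with its lower edge on the bench and leans on the tote, tilted 0.08 to 0.65 rad from upright (all of step 2 and value of joint tensioner above 1.24 rad and contact force between the fingers and tension_arm above 4 N and contact force between guard and tension_arm below 0.1 N); the arm keeps its last pose, push and grip.
It fails at once if the lamp is disturbed (moved over 20 mm) (distance of lamp from where it was at the start of the episode above 0.02 m).
It fails at once if the can is disturbed (moved over 20 mm) (distance of can from where it was at the start of the episode above 0.02 m).
It fails at once if the spare sprocket is disturbed (moved over 20 mm) (distance of wheel from where it was at the start of the episode above 0.02 m).
It also fails if it takes over 56 s, if anything falls off the work surface, if the arm or the gripper's body presses on something with over 40 N, if the wrist force passes 120 N, or if a joint passes its speed limit or range.

## Working session

There is one attempt and no reset: what is moved stays moved. The work goes in short steps, Python scripts to look and compute and a shell command to move; the robot and the scene stay as the last step left them, time stands still between calls to the robot, and variables do not carry over. Pictures are saved under pics/ and viewed, and the job is handed in when it is done.

```bash
ls; mkdir -p pics; python3 - <<'E'
from rig import robot, optics
import cv2, numpy as np
print(robot.get_obs())
for n in ["scene","top","wrist"]:
    c=optics.camera(n)
    cv2.imwrite(f"pics/{n}0.png",c["img"][:,:,::-1])
    np.savez(f"pics/{n}0.npz",**{k:np.array(v) for k,v in c.items()})
    print(n,c["camera_matrix"],c["k1"],c["position"],c["attitude"])
E
```

```text
pics
{'time': 0.0, 'q': array([-1.35148897e+00,  5.28453125e-01,  1.43389873e+00, -2.66770961e-05,
        1.18137472e+00, -1.78500025e-01]), 'joint_velocities': array([ 0.00082846, -0.00156311, -0.00119734, -0.00233881,  0.00225738,
        0.00212093]), 'joint_torque': array([-5.48015978e-04, -4.40045285e+01, -1.76593584e+01,  6.32988755e-02,
        5.82568883e-02, -1.59308465e-04]), 'position': array([ 0.24198326, -0.57546686,  0.22158077]), 'tool_rot': array([ 9.80282230e-01,  1.97599622e-01, -3.41003314e-05, -1.06648857e-03]), 'ft_force': array([ 0.4051782 , -0.30143052,  0.56491595]), 'moment': array([ 0.01364696,  0.05046575, -0.02257318]), 'grip_width': 0.08681389936373683}
scene [[429.49631714   0.         260.73023462]
 [  0.         429.49631714 191.0943211 ]
 [  0.           0.           1.        ]] 0.0059563290294757775 [0.99095415 0.78625731 1.05204349] [0.11169164 0.35436137 0.88821018 0.27025114]
top [[464.26080547   0.         261.09511889]
 [  0.         464.26080547 189.04445933]
 [  0.           0.           1.        ]] -0.14655387013278404 [0.23626297 0.05355981 1.47892013] [-0.07191405  0.06069429  0.71487911 -0.69288703]
wrist [[295.89354172   0.         260.1877742 ]
 [  0.         295.89354172 192.60723967]
 [  0.           0.           1.        ]] -0.05800900803622229 [ 0.31009603 -0.54629834  0.38280302] [-0.11241457  0.07574248 -0.54851791  0.82507826]
```

View pics/scene0.png

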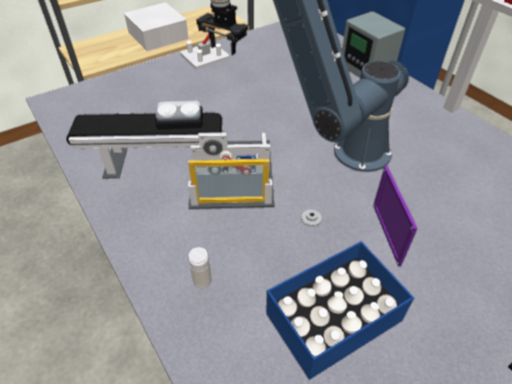

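View pics/top0.png

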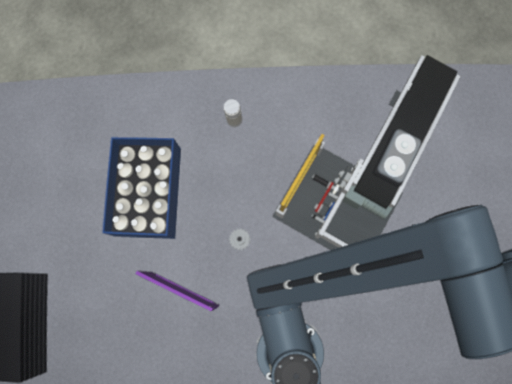

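View pics/wrist0.png

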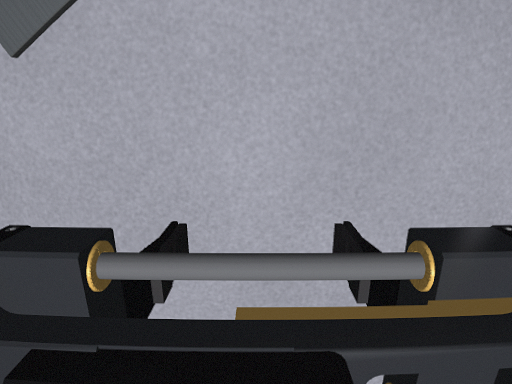

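The scene view shows the yellow-framed guard at (230,182), blue tote at (340,305), can at (200,267), wheel at (311,217) and lamp at (179,112). Two things are guard-shaped: the yellow-framed one in the conveyor's channels (scene 230,182 / top 300,175), and the purple one (scene 394,215 / top 178,290). The yellow one fits; the purple one is the decoy. I'll confirm with an enlarged crop and measure.

```bash
cat > h.py <<'E'
import numpy as np, cv2, sys
from scipy.spatial.transform import Rotation as R
def load(f):
    d=np.load(f); return {k:d[k] for k in d}
def snap(n,tag):
    from rig import optics
    c=optics.camera(n); cv2.imwrite(f"pics/{n}{tag}.png",c["img"][:,:,::-1])
    np.savez(f"pics/{n}{tag}.npz",**{k:np.array(v) for k,v in c.items()}); return c
def slopes(c,uv):
    uv=np.atleast_2d(np.asarray(uv,float)); k=float(c["k1"])
    K=np.array(c["camera_matrix"])
    return cv2.undistortPoints(uv.reshape(-1,1,2),K,np.array([k,0,0,0.])).reshape(-1,2)
def rays(c,uv):
    s=slopes(c,uv); d=np.c_[s[:,0],-s[:,1],-np.ones(len(s))]
    return R.from_quat(c["attitude"]).apply(d)   # scale: depth
def onplane(c,uv,z):
    d=rays(c,uv); p=np.array(c["position"]); return p+d*((z-p[2])/d[:,2])[:,None]
def pts(c,mask):
    v,u=np.nonzero(mask&(c["depth"]>0)); d=rays(c,np.c_[u,v]); return np.array(c["position"])+d*c["depth"][v,u][:,None]
def tri(c1,uv1,c2,uv2):
    p1=np.array(c1["position"]);p2=np.array(c2["position"]);d1=rays(c1,uv1)[0];d2=rays(c2,uv2)[0]
    t=np.linalg.lstsq(np.c_[d1,-d2],p2-p1,rcond=None)[0]
    a=p1+t[0]*d1;b=p2+t[1]*d2; return (a+b)/2,np.linalg.norm(a-b)
def project(c,P):
    x=R.from_quat(c["attitude"]).inv().apply(np.atleast_2d(P)-c["position"]); s=np.c_[x[:,0],-x[:,1]]/-x[:,2:]
    r2=(s**2).sum(1,keepdims=True); s=s*(1+float(c["k1"])*r2); K=c["camera_matrix"]
    return s*[K[0,0],K[1,1]]+[K[0,2],K[1,2]]
def hsv(c): return cv2.cvtColor(c["img"],cv2.COLOR_RGB2HSV)
def mask(c,lo,hi): return cv2.inRange(hsv(c),np.array(lo),np.array(hi))>0
E
python3 - <<'E'
from h import *
np.set_printoptions(precision=4,suppress=True)
S=load("pics/scene0.npz");T=load("pics/top0.npz")
crop=np.hstack([cv2.resize(S["img"][90:220,160:300],None,fx=2.8,fy=2.8,interpolation=2),cv2.resize(T["img"][110:240,255:395],None,fx=2.8,fy=2.8,interpolation=2)])
cv2.imwrite("pics/crop0.png",crop[:,:,::-1])
for nm,lo,hi in [("yellow",(18,150,120),(32,255,255)),("red",(0,140,90),(8,255,255)),("blue",(105,150,50),(125,255,200)),("purple",(135,120,50),(155,255,255))]:
    for n,c in (("S",S),("T",T)):
        m=mask(c,lo,hi); k,l,st,ce=cv2.connectedComponentsWithStats(m.astype(np.uint8))
        for i in range(1,k):
            if st[i,4]>15:
                P=pts(c,l==i)
                print(nm,n,ce[i],st[i,4],"min",P.min(0),"max",P.max(0),"mean",P.mean(0))
E
```

```text
yellow S [229.8632 177.3523] 914 min [ 0.3655 -0.1856  0.0122] max [0.6392 0.0218 0.1954] mean [ 0.5369 -0.0444  0.1209]
yellow T [301.2046 172.3282] 259 min [ 0.4327 -0.1107  0.0074] max [0.6352 0.0132 0.197 ] mean [ 0.5277 -0.0457  0.185 ]
red S [508.55   1.05] 20 min [-0.3874  0.098   0.5005] max [-0.376   0.12    0.5115] mean [-0.381   0.1114  0.5056]
red S [205.8261  38.7391] 23 min [ 0.1209 -0.9411  0.0773] max [ 0.1525 -0.915   0.1051] mean [ 0.1373 -0.9248  0.09  ]
red T [324.2581 195.9355] 31 min [ 0.4475 -0.1309  0.0739] max [ 0.4895 -0.1034  0.1297] mean [ 0.4709 -0.1179  0.1013]
blue S [410.2764  28.8088] 5043 min [-1.4183 -1.3348 -0.5657] max [-0.9457 -0.633   0.1132] mean [-1.1176 -0.747  -0.1261]
blue S [336.3363 309.6517] 4760 min [0.3669 0.341  0.0083] max [0.6792 0.5556 0.1238] mean [0.5346 0.4594 0.0817]
purple S [394.1844 216.1518] 2055 min [0.1509 0.2185 0.0086] max [0.2668 0.4343 0.1831] mean [0.2139 0.3359 0.103 ]
purple T [173.6594 290.0833] 276 min [0.1521 0.2155 0.165 ] max [0.2577 0.4269 0.1862] mean [0.2058 0.3224 0.1785]
purple T [169.0278 281.5833] 36 min [0.2083 0.3257 0.0228] max [0.2499 0.4079 0.0641] mean [0.2289 0.3649 0.0411]
purple T [201.8 297.7] 30 min [0.1636 0.2374 0.013 ] max [0.1925 0.2948 0.0535] mean [0.1777 0.2646 0.0344]
```

View pics/crop0.png

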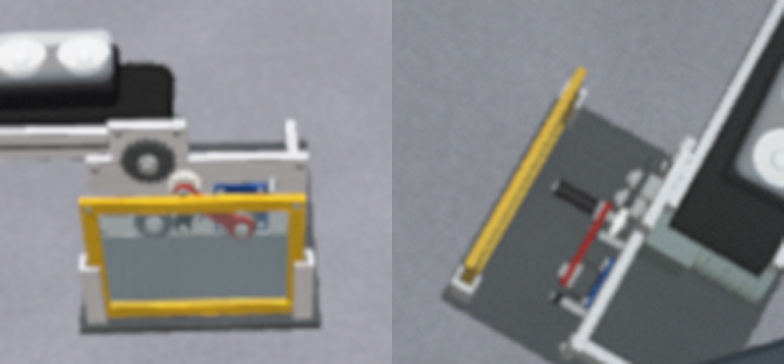

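The crop confirms it: the yellow frame with clear pane stands in the two white channels, with the red arm and the black grip (right crop ~575,195) behind it. Next I'll measure the guard's top edge, the tote rim, the grip and the pivot.

```bash
python3 - <<'E'
from h import *
np.set_printoptions(precision=4,suppress=True)
S=load("pics/scene0.npz");T=load("pics/top0.npz")
for n,c in (("S",S),("T",T)):
    m=mask(c,(18,150,120),(32,255,255)); P=pts(c,m)
    Q=P[(P[:,2]>0.180)&(P[:,0]>.43)&(P[:,0]<.66)]
    mu=Q[:,:2].mean(0); w,V=np.linalg.eigh(np.cov(Q[:,:2].T)); d=V[:,1]; d=d*np.sign(d[0]); t=(Q[:,:2]-mu)@d; nn=(Q[:,:2]-mu)@V[:,0]
    mid=mu+d*(t.min()+t.max())/2
    print("guard",n,len(Q),"mid",mid,"len",np.ptp(t),"thick",np.ptp(nn),"yaw deg",np.degrees(np.arctan2(d[1],d[0])),"ztop",Q[:,2].max(),np.median(Q[:,2]))
    b=mask(c,(105,150,40),(125,255,220)); k,l,st,ce=cv2.connectedComponentsWithStats(b.astype(np.uint8))
    best=None
    for i in range(1,k):
        if st[i,4]<100: continue
        P=pts(c,l==i)
        if P[:,1].mean()<.2: continue
        R_=P[P[:,2]>.112]; r=cv2.minAreaRect(R_[:,:2].astype(np.float32)); print("tote",n,st[i],len(R_),r,"z",R_[:,2].max(),np.median(R_[:,2])); print(cv2.boxPoints(r))
# table top check
for n,c in (("S",S),("T",T)):
    m=np.zeros(c["depth"].shape,bool); m[(slice(225,260),slice(90,160)) if n=="S" else (slice(180,230),slice(190,220))]=1
    print("bench z",n,np.median(pts(c,m)[:,2]))
# can, wheel
for n,c,uvs in (("S",S,[(199,257),(312,215)]),("T",T,[(231,106),(239,239)])):
    for uv in uvs:
        m=np.zeros(c["depth"].shape,bool); m[uv[1]-5:uv[1]+6,uv[0]-5:uv[0]+6]=1; P=pts(c,m); print(n,uv,np.median(P,0))
# top crop with more zoom
cv2.imwrite("pics/crop1.png",cv2.resize(T["img"][150:230,270:370],None,fx=7,fy=7,interpolation=2)[:,:,::-1])
E
```

```text
guard S 348 mid [ 0.5385 -0.0447] len 0.23454701051695834 thick 0.016454714390964013 yaw deg -32.088802473159106 ztop 0.19543140380736468 0.18839515091250586
tote S [ 268  242  145  136 4760] 893 ((0.5227048993110657, 0.44799312949180603), (0.19956500828266144, 0.3010810911655426), 86.6511459350586) z 0.12384924088943328 0.11776076504165267
[[0.3666 0.3572]
 [0.6672 0.3396]
 [0.6788 0.5388]
 [0.3783 0.5564]]
guard T 244 mid [ 0.5338 -0.0497] len 0.23661512817829594 thick 0.009973692423460977 yaw deg -31.80694656053721 ztop 0.19699314948439683 0.19069928364827848
bench z S -0.0018403024673565582
bench z T -0.0007648236212740578
S (199, 257) [0.7579 0.1673 0.1288]
S (312, 215) [0.358  0.15   0.0189]
T (231, 106) [0.7569 0.1564 0.1291]
T (239, 239) [0.3563 0.1468 0.0205]
```

View pics/crop1.png

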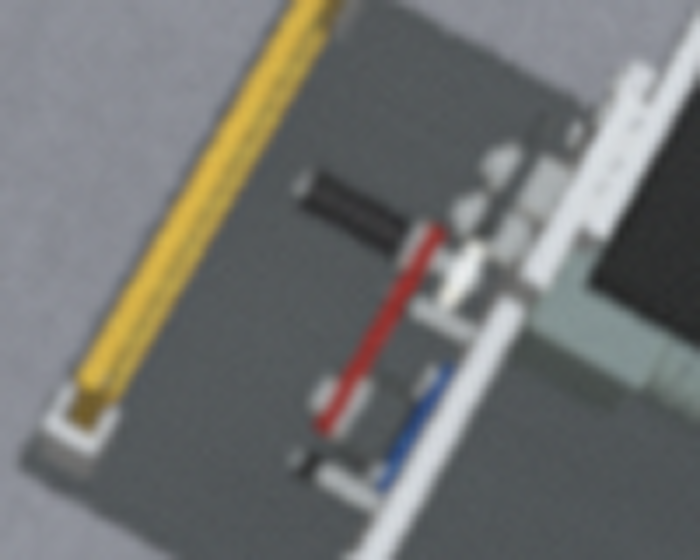

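```bash
python3 -m inch '[{"dz":-16,"az":0.137,"gripper":60},{"dz":-16,"az":0.137},{"dz":-16,"az":0.137},{"dz":-16,"az":0.137},{"dz":-16,"az":0.137},{"dz":-16,"az":0.137},{"dz":-16,"az":0.137}]' 40
cat >> h.py <<'E'
np.set_printoptions(precision=4,suppress=True)
def delta(p,q=None):
    """shift (mm) and rotvec (rad) from current TCP to target in current tool axes; and shift in target axes"""
    from rig import robot
    o=robot.get_obs(); r=R.from_quat(o["tool_rot"]); d=(np.array(p)-o["position"])*1000
    t=R.from_quat(q) if q is not None else r
    print("t",o["time"],"pos",o["position"],"toolyaw y",np.degrees(np.arctan2(*r.as_matrix()[[1,0],1])),"z",r.as_matrix()[:,2])
    print("q",o["q"],"F",o["ft_force"],"w",o["grip_width"])
    print("shift in tool axes now",r.inv().apply(d),"rotvec",(r.inv()*t).as_rotvec(),"shift in target axes",t.inv().apply(d))
def quat(yaw_y_deg,tilt=None):
    y=np.radians(yaw_y_deg); Y=np.array([np.cos(y),np.sin(y),0]); Z=np.array([0,0,-1.]); X=np.cross(Y,Z)
    r=R.from_matrix(np.c_[X,Y,Z])
    if tilt is not None: r=R.from_rotvec(tilt)*r
    return r.as_quat()
E
python3 - <<'E'
from h import *
delta([.536,-.0475,.33],quat(-122))
E
```

```text
t 0.15 pos [ 0.242  -0.5756  0.2218] toolyaw y -67.20516366678117 z [-0.0004  0.0016 -1.    ]
q [-1.3515  0.5283  1.4336 -0.      1.1814 -0.1785] F [ 0.1003 -0.1092  0.0375] w 0.08695209118002116
shift in tool axes now [ 475.6602 -373.1793 -107.4657] rotvec [-0.0016  0.0005  0.9563] shift in target axes [ -30.5767 -603.6754 -108.1914]invalid input
```

```bash
python3 -m inch '[{"ax":0,"ay":0,"az":0.137,"dx":0,"dy":0,"dz":-16,"gripper":60},{"ax":0,"ay":0,"az":0.137,"dx":0,"dy":0,"dz":-16,"gripper":60},{"ax":0,"ay":0,"az":0.137,"dx":0,"dy":0,"dz":-16,"gripper":60},{"ax":0,"ay":0,"az":0.137,"dx":0,"dy":0,"dz":-16,"gripper":60},{"ax":0,"ay":0,"az":0.137,"dx":0,"dy":0,"dz":-16,"gripper":60},{"ax":0,"ay":0,"az":0.137,"dx":0,"dy":0,"dz":-16,"gripper":60},{"ax":0,"ay":0,"az":0.137,"dx":0,"dy":0,"dz":-16,"gripper":60}]' 40
python3 - <<'E'
from h import *
delta([.536,-.0475,.33],quat(-122))
E
```

```text
time: 0.85
position: [0.2421, -0.5758, 0.3348]
tool_rot: [0.96, -0.28, -0.0, -0.0]
ft_force: [-0.3, -0.1, 0.8]
grip_width: 0.0529
t 0.85 pos [ 0.2421 -0.5758  0.3348] toolyaw y -122.47749954388439 z [-0.0002  0.001  -1.    ]
q [-1.3515  0.4274  1.2873  0.      1.4279  0.7862] F [-0.3227 -0.063   0.7719] w 0.052880116583710744
shift in tool axes now [ -35.7254 -603.4989    5.2401] rotvec [-0.0008  0.0007 -0.0083] shift in target axes [ -30.6985 -603.7796    4.751 ]
```

```bash
python3 -m inch '[{"ax":0,"ay":0,"az":0,"dx":-2,"dy":-40,"dz":0,"gripper":60},{"ax":0,"ay":0,"az":0,"dx":-2,"dy":-45,"dz":0,"gripper":60},{"ax":0,"ay":0,"az":0,"dx":-2,"dy":-45,"dz":0,"gripper":60},{"ax":0,"ay":0,"az":0,"dx":-2,"dy":-45,"dz":0,"gripper":60},{"ax":0,"ay":0,"az":0,"dx":-2,"dy":-45,"dz":0,"gripper":60},{"ax":0,"ay":0,"az":0,"dx":-2,"dy":-45,"dz":0,"gripper":60},{"ax":0,"ay":0,"az":0,"dx":-2,"dy":-45,"dz":0,"gripper":60},{"ax":0,"ay":0,"az":0,"dx":-2,"dy":-40,"dz":0,"gripper":60}]'
python3 - <<'E'
from h import *
delta([.536,-.0475,.33],quat(-122))
E
```

```text
time: 1.65
position: [0.4154, -0.2691, 0.3344]
tool_rot: [0.961, -0.277, -0.0, -0.0]
ft_force: [0.1, -1.1, 0.1]
grip_width: 0.0521
t 1.65 pos [ 0.4154 -0.2691  0.3344] toolyaw y -122.13347621447238 z [-0.0001  0.0006 -1.    ]
q [-0.8013  0.225   1.5959  0.0004  1.3212  1.3302] F [ 0.0936 -1.0857  0.0719] w 0.05211450016740538
shift in tool axes now [ -15.7204 -251.8196    4.5288] rotvec [-0.0005  0.0004 -0.0023] shift in target axes [ -15.1356 -251.8576    4.407 ]
```

Stop about 60 mm short and look at the guard with the wrist camera.

```bash
python3 -m inch '[{"ax":0,"ay":0,"az":0,"dx":-3,"dy":-40,"dz":0,"gripper":60},{"ax":0,"ay":0,"az":0,"dx":-3,"dy":-45,"dz":0,"gripper":60},{"ax":0,"ay":0,"az":0,"dx":-3,"dy":-45,"dz":0,"gripper":60},{"ax":0,"ay":0,"az":0,"dx":-3,"dy":-45,"dz":0,"gripper":60},{"ax":0,"ay":0,"az":0,"dx":-3,"dy":-25,"dz":0,"gripper":60},{"ax":0,"ay":0,"az":0,"dx":0,"dy":0,"dz":0,"gripper":60},{"ax":0,"ay":0,"az":0,"dx":0,"dy":0,"dz":0,"gripper":60}]'
python3 - <<'E'
from h import *
W=snap("wrist","1");T=snap("top","1");S=snap("scene","1")
delta([.536,-.0475,.33],quat(-122))
m=mask(W,(18,150,120),(32,255,255)); P=pts(W,m); print(len(P), P.min(0),P.max(0))
E
```

```text
time: 2.35
position: [0.5083, -0.0938, 0.3342]
tool_rot: [0.961, -0.276, -0.0, 0.0]
ft_force: [-0.1, -0.2, 0.2]
grip_width: 0.0522
t 2.5 pos [ 0.5081 -0.0952  0.3344] toolyaw y -122.24974879201186 z [-0.0005 -0.0003 -1.    ]
q [-0.4012  0.2596  1.5474 -0.0005  1.3349  1.7325] F [-0.4811 -0.2516  0.4412] w 0.052128822284611215
shift in tool axes now [ -1.8563 -55.185    4.4142] rotvec [ 0.0005  0.0003 -0.0044] shift in target axes [ -1.6169 -55.1903   4.4426]
2764 [ 0.438  -0.1548  0.0183] [0.6405 0.0075 0.4327]
```

View pics/wrist1.png

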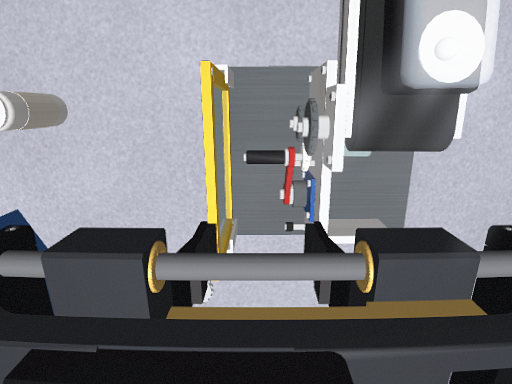

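View pics/top1.png

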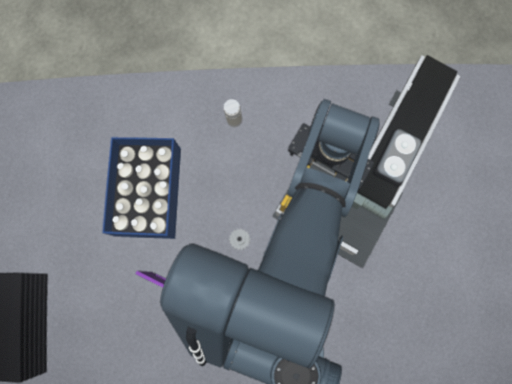

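The wrist picture shows the guard's top edge as a near-vertical yellow bar at column ~207 (rows 62–240), the black grip at (247–287,157), the red arm from (291,150) to its pivot at (288,197), and the can at (30,110).

```bash
python3 - <<'E'
from h import *
W=load("pics/wrist1.npz")
m=mask(W,(18,150,120),(32,255,255)); m[225:]=0; P=pts(W,m); Q=P[P[:,2]>.183]
mu=Q[:,:2].mean(0); w,V=np.linalg.eigh(np.cov(Q[:,:2].T)); d=V[:,1]*np.sign(V[0,1]); n=np.array([-d[1],d[0]])
yaw=np.degrees(np.arctan2(d[1],d[0])); s=(Q[:,:2]-mu)@n; t=(Q[:,:2]-mu)@d
print("guard yaw",yaw,"n range",s.min(),s.max(),"z",np.median(Q[:,2]),Q[:,2].max(),"far end",mu+d*t.max()+n*(s.min()+s.max())/2)
c=mu+n*(s.min()+s.max())/2
end=mu+d*t.max()+n*(s.min()+s.max())/2; mid=end-d*.12; print("mid est W",mid)
# red arm
r=mask(W,(0,120,60),(9,255,255))|mask(W,(172,120,60),(180,255,255)); r[:,:270]=0;r[:,320:]=0;r[220:]=0
A=pts(W,r); print("red",len(A),A.min(0),A.max(0))
y=d; yc=n; O=mid-.130*yc
f=lambda P:np.c_[(P[:,:2]-O)@d,(P[:,:2]-O)@yc,P[:,2]]
Af=f(A); print("red conv frame",Af.min(0),Af.max(0),np.median(Af,0))
b=np.zeros(r.shape,bool); b[146:170,240:288]=1; b&=(W["img"].max(2)<70); B=f(pts(W,b)); B=B[B[:,2]>.08]; print("grip",len(B),B.min(0),B.max(0),np.median(B,0),"top row z95",np.percentile(B[:,2],[50,90]))
print("O",O)
# two-view check of the guard end: wrist end projected in top0/scene0
for nme in("top0","scene0"):
    print(nme,project(load(f"pics/{nme}.npz"),[[*end,.192],[*(end-.24*d),.192]]))
# lamp height & bottles
T=load("pics/top0.npz"); bm=np.zeros((384,512),bool); bm[145:230,112:172]=1; print("bottle z max",np.percentile(pts(T,bm)[:,2],[50,95,99.5]))
E
```

```text
guard yaw -31.861121219510913 n range -0.026180097574625548 0.0054610753938637855 z 0.19075815730460552 0.3324455058561493 far end [ 0.6329 -0.1208]
mid est W [ 0.531  -0.0575]
red 345 [ 0.4337 -0.1437  0.0617] [ 0.5129 -0.0906  0.1283]
red conv frame [-0.0627  0.0449  0.0617] [0.0277 0.0523 0.1283] [-0.0099  0.0492  0.1049]
grip 490 [0.0069 0.0575 0.1137] [0.0239 0.1061 0.1245] [0.017  0.0831 0.1206] top row z95 [0.1206 0.1225]
O [ 0.4623 -0.1679]
top0 [[325.6419 135.3809]
 [284.6773 206.5701]]
scene0 [[188.0347 158.4967]
 [268.5743 156.8993]]
bottle z max [0.0699 0.0997 0.1217]
```

```bash
python3 - <<'E'
from h import *
W=load("pics/wrist1.npz")
m=mask(W,(18,150,120),(32,255,255)); m[222:]=0; P=pts(W,m); Q=P[(P[:,2]>.184)&(P[:,2]<.2)]
vx,vy,x0,y0=cv2.fitLine(Q[:,:2].astype(np.float32),cv2.DIST_HUBER,0,.01,.01).ravel(); d=np.array([vx,vy])*np.sign(vx); n=np.array([-d[1],d[0]]);mu=np.array([x0,y0])
s=(Q[:,:2]-mu)@n; t=(Q[:,:2]-mu)@d
print(np.degrees(np.arctan2(d[1],d[0])),"n pct",np.percentile(s,[0,2,10,50,90,98,100]),"z",np.percentile(Q[:,2],[5,50,95]),"t",t.min(),t.max())
sm=(np.percentile(s,2)+np.percentile(s,98))/2
end=mu+d*t.max()+n*sm; mid=end-d*.12; print("end",end,"mid W",mid)
for nme in("top0","scene0"):
    print(nme,project(load(f"pics/{nme}.npz"),[[*end,.192],[*(end-.24*d),.192]]))
O=mid-.13*n
f=lambda P:np.c_[(P[:,:2]-O)@d,(P[:,:2]-O)@n,P[:,2]]
r=mask(W,(0,120,60),(9,255,255))|mask(W,(172,120,60),(180,255,255)); r[:,:270]=0;r[:,320:]=0;r[220:]=0
A=f(pts(W,r)); print("red conv",np.percentile(A,[1,50,99],axis=0))
b=np.zeros(r.shape,bool); b[146:170,240:288]=1; b&=(W["img"].max(2)<70); B=f(pts(W,b)); B=B[B[:,2]>.08]; print("grip",np.percentile(B,[1,50,99],axis=0))
delta([*mid,.33],quat(-122+.14))
E
```

```text
-31.895454 n pct [-0.0047 -0.0045 -0.004  -0.      0.0041  0.005   0.0054] z [0.1884 0.1908 0.1921] t -0.0868300801779904 0.07788972673740718
end [ 0.6385 -0.1118] mid W [ 0.5366 -0.0484]
top0 [[322.421  133.6168]
 [281.3378 204.6702]]
scene0 [[187.7499 160.9079]
 [268.7546 159.3196]]
red conv [[-0.0623  0.0343  0.0632]
 [-0.0099  0.0386  0.1049]
 [ 0.0276  0.0416  0.1272]]
grip [[0.0071 0.0479 0.1146]
 [0.017  0.0724 0.1206]
 [0.0239 0.0941 0.1235]]
t 2.5 pos [ 0.5081 -0.0952  0.3344] toolyaw y -122.24974879201186 z [-0.0005 -0.0003 -1.    ]
q [-0.4012  0.2596  1.5474 -0.0005  1.3349  1.7325] F [-0.4811 -0.2516  0.4412] w 0.052128822284611215
shift in tool axes now [ -0.8737 -54.7679   4.4142] rotvec [ 0.0005  0.0003 -0.0068] shift in target axes [ -0.5023 -54.7702   4.4426]
```

```bash
python3 -m inch '[{"ax":0,"ay":0,"az":-0.007,"dx":-0.5,"dy":-30,"dz":0,"gripper":60},{"ax":0,"ay":0,"az":0,"dx":0,"dy":-25,"dz":0,"gripper":60},{"ax":0,"ay":0,"az":0,"dx":0,"dy":0,"dz":35,"gripper":60},{"ax":0,"ay":0,"az":0,"dx":0,"dy":0,"dz":40,"gripper":60},{"ax":0,"ay":0,"az":0,"dx":0,"dy":0,"dz":35,"gripper":60},{"ax":0,"ay":0,"az":0,"dx":0,"dy":0,"dz":15,"gripper":60},{"ax":0,"ay":0,"az":0,"dx":0,"dy":0,"dz":0,"gripper":60},{"ax":0,"ay":0,"az":0,"dx":0,"dy":0,"dz":0,"gripper":60}]'
python3 - <<'E'
from h import *
W=snap("wrist","2")
delta([.5366,-.0484,.164],quat(-121.9))
E
```

```text
time: 3.3
position: [0.5376, -0.0483, 0.2099]
tool_rot: [0.962, -0.274, 0.0, 0.0]
ft_force: [-0.1, -0.2, 0.7]
grip_width: 0.0524
t 3.35 pos [ 0.5382 -0.0482  0.2106] toolyaw y -121.83286580815539 z [ 0.0022 -0.0007 -1.    ]
q [-0.2963  0.4283  1.6603 -0.0001  1.0508  1.8302] F [0.4047 0.0828 0.9732] w 0.05231065151538968
shift in tool axes now [-1.3381  0.9867 46.6311] rotvec [-0.0005 -0.0022  0.0012] shift in target axes [-1.2322  0.9632 46.6345]
```

View pics/wrist2.png

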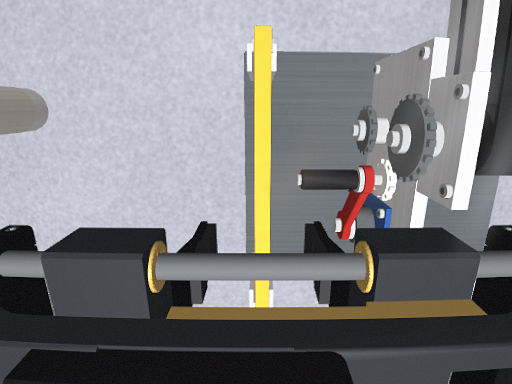

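The guard's top edge (column 263) runs centrally between the finger tips (columns ~205 and ~318), so I go down and grip.

```bash
python3 -m inch '[{"ax":0,"ay":0,"az":0,"dx":0,"dy":0.5,"dz":25,"gripper":60},{"ax":0,"ay":0,"az":0,"dx":0,"dy":0,"dz":21,"gripper":60},{"ax":0,"ay":0,"az":0,"dx":0,"dy":0,"dz":0,"gripper":60},{"ax":0,"ay":0,"az":0,"dx":0,"dy":0,"dz":0,"gripper":0},{"ax":0,"ay":0,"az":0,"dx":0,"dy":0,"dz":0,"gripper":0},{"ax":0,"ay":0,"az":0,"dx":0,"dy":0,"dz":0,"gripper":0},{"ax":0,"ay":0,"az":0,"dx":0,"dy":0,"dz":0,"gripper":0},{"ax":0,"ay":0,"az":0,"dx":0,"dy":0,"dz":0,"gripper":0}]' 50
python3 - <<'E'
from h import *
delta([.5366,-.0484,.29],quat(-121.9))
E
```

```text
time: 4.15
position: [0.5373, -0.0476, 0.1641]
tool_rot: [0.962, -0.274, 0.001, 0.0]
ft_force: [0.0, 0.7, 0.5]
grip_width: 0.0204
t 4.15 pos [ 0.5373 -0.0476  0.1641] toolyaw y -121.74859963539737 z [ 0.001  -0.0003 -1.    ]
q [-0.2956  0.4925  1.7075  0.      0.9406  1.8293] F [0.025  0.7258 0.458 ] w 0.02037252142365406
shift in tool axes now [  -0.0495    1.0461 -125.9062] rotvec [-0.0003 -0.001   0.0026] shift in target axes [  -0.1701    1.0806 -125.9058]
```

```bash
python3 -m inch '[{"ax":0,"ay":0,"az":0,"dx":0,"dy":0,"dz":0,"gripper":0},{"ax":0,"ay":0,"az":0,"dx":0,"dy":0,"dz":0,"gripper":0},{"ax":0,"ay":0,"az":0,"dx":0,"dy":0,"dz":0,"gripper":0},{"ax":0,"ay":0,"az":0,"dx":0,"dy":0,"dz":0,"gripper":0},{"ax":0,"ay":0,"az":0,"dx":0,"dy":0,"dz":-4,"gripper":0},{"ax":0,"ay":0,"az":0,"dx":0,"dy":0,"dz":-6,"gripper":0},{"ax":0,"ay":0,"az":0,"dx":0,"dy":0,"dz":-10,"gripper":0}]' 50
python3 - <<'E'
from h import *
delta([.5366,-.0484,.29],quat(-121.9))
E
```

```text
time: 4.85
position: [0.5363, -0.0471, 0.1832]
tool_rot: [0.962, -0.274, -0.001, -0.0]
ft_force: [-0.2, 0.0, -4.1]
grip_width: 0.0093
t 4.85 pos [ 0.5363 -0.0471  0.1832] toolyaw y -121.75190712904757 z [-0.0023  0.0011 -1.    ]
q [-0.2955  0.4649  1.6898  0.0004  0.9893  1.8293] F [-0.2139  0.0167 -4.051 ] w 0.009309454526502798
shift in tool axes now [   0.6817    0.9844 -106.8167] rotvec [0.0003 0.0025 0.0026] shift in target axes [   0.9487    0.9502 -106.815 ]
```

Held (9.3 mm opening, 4 N of weight, no jam). Lift on.

```bash
python3 -m inch '[{"ax":0,"ay":0,"az":0,"dx":0,"dy":0,"dz":-16,"gripper":0},{"ax":0,"ay":0,"az":0,"dx":0,"dy":0,"dz":-20,"gripper":0},{"ax":0,"ay":0,"az":0,"dx":0,"dy":0,"dz":-20,"gripper":0},{"ax":0,"ay":0,"az":0,"dx":0,"dy":0,"dz":-20,"gripper":0},{"ax":0,"ay":0,"az":0,"dx":0,"dy":0,"dz":-20,"gripper":0},{"ax":0,"ay":0,"az":0,"dx":0,"dy":0,"dz":-14,"gripper":0},{"ax":0,"ay":0,"az":0,"dx":0,"dy":0,"dz":0,"gripper":0},{"ax":0,"ay":0,"az":0,"dx":0,"dy":0,"dz":0,"gripper":0}]'
python3 - <<'E'
from h import *
S=snap("scene","3");T=snap("top","3")
delta([.5366,-.0484,.29],quat(-121.9))
m=mask(S,(18,150,120),(32,255,255)); P=pts(S,m); P=P[(P[:,0]>.4)&(P[:,0]<.66)]; print("yellow z",P[:,2].min(),P[:,2].max())
# tote from top view: rim
b=mask(T,(100,90,20),(130,255,255)); b[:, 220:]=0; b[:110]=0; b[260:]=0; P=pts(T,b); P=P[P[:,2]>.108]
r=cv2.minAreaRect(P[:,:2].astype(np.float32)); print(len(P),r,cv2.boxPoints(r), np.percentile(P[:,2],[50,98]))
cv2.imwrite("pics/tote_m.png",b*255)
E
```

```text
time: 5.65
position: [0.5367, -0.0473, 0.2936]
tool_rot: [0.962, -0.274, 0.0, -0.0]
ft_force: [-0.3, 1.1, -3.9]
grip_width: 0.0099
t 5.75 pos [ 0.5362 -0.0472  0.2926] toolyaw y -121.75077274846869 z [-0.0023  0.0008 -1.    ]
q [-0.2956  0.3323  1.56    0.0001  1.2517  1.8293] F [ 0.247  -0.6495 -3.2189] w 0.009644629384393482
shift in tool axes now [0.9992 0.7788 2.5516] rotvec [0.0005 0.0024 0.0026] shift in target axes [0.9952 0.7776 2.5536]
yellow z 0.1421432357709742 0.3943961584648401
664 ((0.5206494331359863, 0.4449295401573181), (0.20185761153697968, 0.30058959126472473), 86.61691284179688) [[0.3647 0.353 ]
 [0.6647 0.3353]
 [0.6766 0.5368]
 [0.3766 0.5546]] [0.1179 0.1246][ WARN:0@1.789] global loadsave.cpp:1063 imwrite_ Unsupported depth image for selected encoder is fallbacked to CV_8U.
```

View pics/scene3.png

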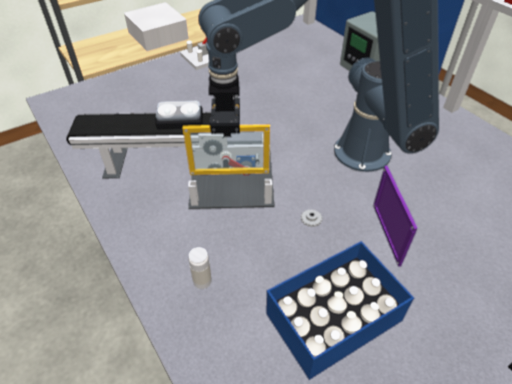

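View pics/top3.png

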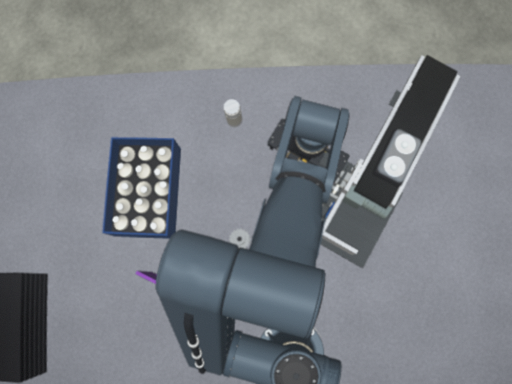

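The guard is out and hangs upright (scene: yellow frame 187–270 × 125–175), channels empty below. The tote's front side is consistent in both views (yaw −3.4°, midpoint ≈ (0.516, 0.346)). Now I swing and carry.

```bash
python3 -m inch '[{"ax":0,"ay":0,"az":-0.06,"dx":0,"dy":-20,"dz":0,"gripper":0},{"ax":0,"ay":0,"az":-0.11,"dx":0,"dy":-30,"dz":0,"gripper":0},{"ax":0,"ay":0,"az":-0.11,"dx":0,"dy":-30,"dz":0,"gripper":0},{"ax":0,"ay":0,"az":-0.11,"dx":0,"dy":-30,"dz":0,"gripper":0},{"ax":0,"ay":0,"az":-0.105,"dx":0,"dy":-30,"dz":0,"gripper":0},{"ax":0,"ay":0,"az":0,"dx":0,"dy":-25,"dz":0,"gripper":0},{"ax":0,"ay":0,"az":0,"dx":0,"dy":-15,"dz":0,"gripper":0}]'
python3 - <<'E'
from h import *
xt=np.array([.9983,-.0586,0]);yt=np.array([.0586,.9983,0])
th=.332; p=np.array([.5158,.3463,0])+yt*-.0002+[0,0,.145]
print(p); delta([p[0],p[1],.26],quat(-93.36)); 
E
```

```text
time: 6.45
position: [0.5877, 0.1241, 0.292]
tool_rot: [1.0, -0.029, -0.002, -0.0]
ft_force: [-0.6, -0.8, -3.7]
grip_width: 0.0098
[0.5158 0.3461 0.145 ]
t 6.45 pos [0.5877 0.1241 0.292 ] toolyaw y -93.30311960771922 z [-0.003   0.0005 -1.    ]
q [0.0219 0.4256 1.409  0.0006 1.3101 1.6502] F [-0.6108 -0.772  -3.7182] w 0.009811571811175668
shift in tool axes now [ -84.4582 -217.524    32.3507] rotvec [-0.0003  0.003   0.001 ] shift in target axes [ -84.7721 -217.4507   32.0204]
```

```bash
python3 -m inch '[{"ax":0,"ay":0,"az":0,"dx":-17,"dy":-25,"dz":0,"gripper":0},{"ax":0,"ay":0,"az":0,"dx":-20,"dy":-38,"dz":0,"gripper":0},{"ax":0,"ay":0,"az":0,"dx":-20,"dy":-38,"dz":0,"gripper":0},{"ax":0,"ay":0,"az":0,"dx":-20,"dy":-38,"dz":0,"gripper":0},{"ax":-0.08,"ay":0,"az":0,"dx":-8,"dy":-20,"dz":0,"gripper":0},{"ax":-0.09,"ay":0,"az":0,"dx":0,"dy":0,"dz":0,"gripper":0},{"ax":-0.09,"ay":0,"az":0,"dx":0,"dy":0,"dz":0,"gripper":0},{"ax":-0.072,"ay":0,"az":0,"dx":0,"dy":0,"dz":0,"gripper":0}]'
python3 - <<'E'
from h import *
xt=np.array([.9983,-.0586,0])
delta([.5158,.3461,.165],quat(-93.36,-.332*xt)); W=snap("wrist","4");S=snap("scene","4")
E
```

```text
time: 7.25
position: [0.5128, 0.2864, 0.2929]
tool_rot: [0.986, -0.029, -0.005, 0.167]
ft_force: [0.0, -0.4, -3.7]
grip_width: 0.0096
t 7.25 pos [0.5128 0.2864 0.2929] toolyaw y -93.35277618945784 z [-0.0196 -0.3281 -0.9444]
q [ 0.4681  0.5074  1.3114 -0.2887  1.4994  2.1439] F [ 0.0282 -0.4023 -3.6894] w 0.00962610152889309
shift in tool axes now [ -0.4478 -98.4568 101.1493] rotvec [0.0029 0.0003 0.0001] shift in target axes [ -0.4929 -98.1635 101.4337]
```

View pics/wrist4.png

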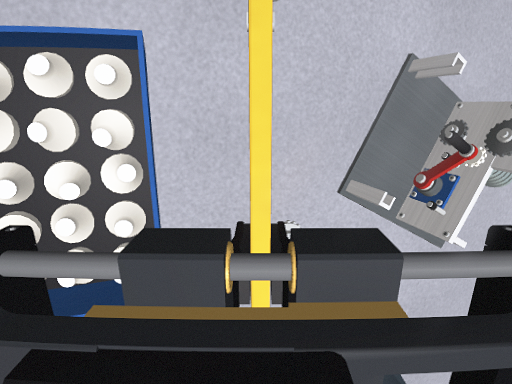

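View pics/scene4.png

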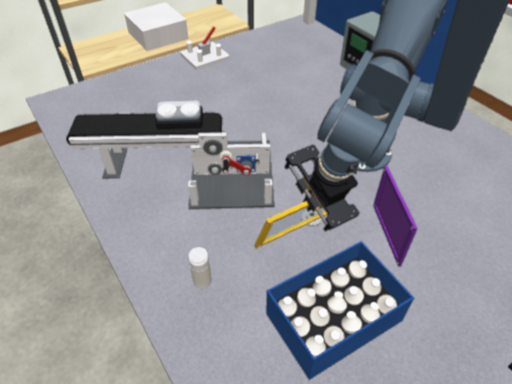

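The wrist picture shows the guard's edge (column 261) parallel to the tote's near rim (column ~145–158), with free bench between. Descending diagonally.

```bash
python3 -m inch '[{"ax":0.003,"ay":0,"az":0,"dx":0,"dy":-15,"dz":16,"gripper":0},{"ax":0,"ay":0,"az":0,"dx":0,"dy":-20,"dz":21,"gripper":0},{"ax":0,"ay":0,"az":0,"dx":0,"dy":-20,"dz":21,"gripper":0},{"ax":0,"ay":0,"az":0,"dx":0,"dy":-20,"dz":21,"gripper":0},{"ax":0,"ay":0,"az":0,"dx":0,"dy":-15,"dz":15,"gripper":0},{"ax":0,"ay":0,"az":0,"dx":0,"dy":-8,"dz":7,"gripper":0},{"ax":0,"ay":0,"az":0,"dx":0,"dy":0,"dz":0,"gripper":0}]'
python3 - <<'E'
from h import *
xt=np.array([.9983,-.0586,0])
delta([.5158,.3461,.145],quat(-93.36,-.332*xt)); S=snap("scene","5"); W=snap("wrist","5")
m=mask(S,(18,150,120),(32,255,255)); P=pts(S,m); P=P[(P[:,1]>.2)]; print("yellow",P.min(0),P.max(0))
cv2.imwrite("pics/crop5.png",cv2.resize(S["img"][160:380,220:440],(660,600) if 0 else None,fx=2.7,fy=2.7,interpolation=2)[:,:,::-1])
E
```

```text
time: 8.05
position: [0.5161, 0.3456, 0.1649]
tool_rot: [0.986, -0.029, -0.006, 0.164]
ft_force: [-0.3, -0.9, -3.9]
grip_width: 0.0096
t 8.05 pos [0.5161 0.3456 0.1649] toolyaw y -93.35319296320094 z [-0.0213 -0.3233 -0.9461]
q [ 0.5421  0.6903  1.3324 -0.278   1.3215  2.2683] F [-0.2553 -0.882  -3.9171] w 0.009593510673628475
shift in tool axes now [-0.3333 -6.8833 18.6761] rotvec [-0.0021  0.0023  0.0001] shift in target axes [-0.3765 -6.9223 18.6608]
yellow [0.5099 0.2995 0.047 ] [0.6389 0.3887 0.259 ]
```

View pics/crop5.png

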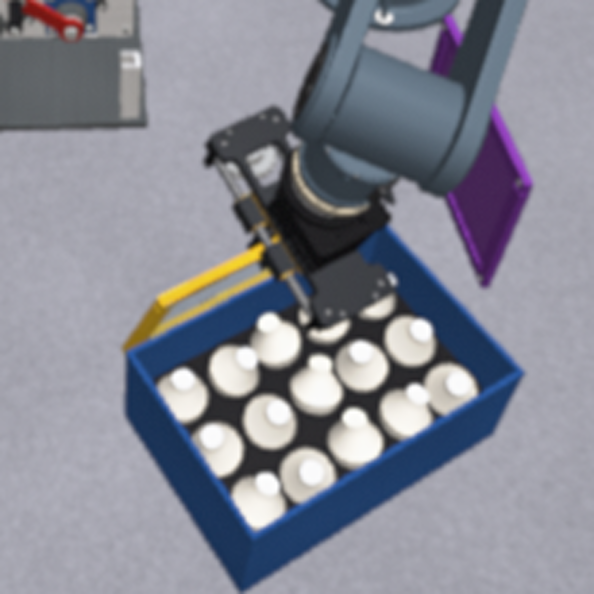

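View pics/wrist5.png

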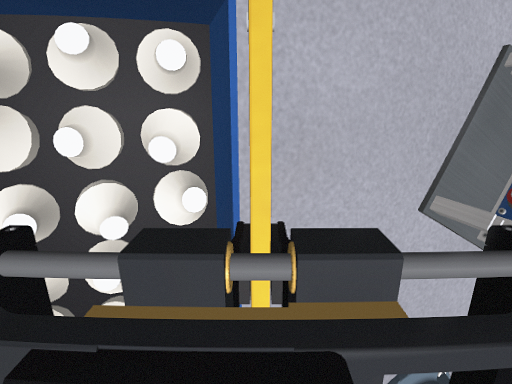

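The guard hangs slanted just clear of the rim (rim column ~236, guard edge 249–272) and parallel to it. I lower it the last ~20 mm, watching the force.

```bash
python3 -m inch '[{"ax":0,"ay":0,"az":0,"dx":0,"dy":-2,"dz":6,"gripper":0},{"ax":0,"ay":0,"az":0,"dx":0,"dy":-2,"dz":6,"gripper":0},{"ax":0,"ay":0,"az":0,"dx":0,"dy":-1.4,"dz":4,"gripper":0},{"ax":0,"ay":0,"az":0,"dx":0,"dy":0,"dz":0,"gripper":0},{"ax":0,"ay":0,"az":0,"dx":0,"dy":0,"dz":0,"gripper":0}]'
python3 - <<'E'
from h import *
xt=np.array([.9983,-.0586,0])
delta([.5158,.3461,.145],quat(-93.36,-.332*xt))
E
```

```text
time: 8.65
position: [0.5165, 0.3456, 0.1493]
tool_rot: [0.986, -0.029, -0.005, 0.164]
ft_force: [-0.2, 0.7, -3.4]
grip_width: 0.0093
t 8.65 pos [0.5165 0.3456 0.1493] toolyaw y -93.39147110398379 z [-0.0193 -0.3227 -0.9463]
q [ 0.5421  0.708   1.3444 -0.2809  1.2912  2.2776] F [-0.1691  0.6686 -3.402 ] w 0.009328036758538757
shift in tool axes now [-0.7262 -1.8068  3.9285] rotvec [-0.0028  0.0004 -0.0005] shift in target axes [-0.7268 -1.8181  3.9232]
```

```bash
python3 -m inch '[{"ax":0,"ay":0,"az":0,"dx":0,"dy":-0.7,"dz":2,"gripper":0},{"ax":0,"ay":0,"az":0,"dx":0,"dy":-0.7,"dz":2,"gripper":0},{"ax":0,"ay":0,"az":0,"dx":0,"dy":0,"dz":0,"gripper":0},{"ax":0,"ay":0,"az":0,"dx":0,"dy":0,"dz":0,"gripper":0}]'
python3 - <<'E'
from h import *
xt=np.array([.9983,-.0586,0])
delta([.5158,.3461,.145],quat(-93.36,-.332*xt))
E
```

```text
time: 9.05
position: [0.5166, 0.3459, 0.1452]
tool_rot: [0.986, -0.029, -0.005, 0.164]
ft_force: [0.3, -0.7, -3.0]
grip_width: 0.0095
t 9.05 pos [0.5166 0.3459 0.1452] toolyaw y -93.389389468715 z [-0.0189 -0.3224 -0.9464]
q [ 0.5423  0.7129  1.3469 -0.2815  1.2834  2.2799] F [ 0.2888 -0.651  -3.0483] w 0.009464183836960547
shift in tool axes now [-0.8448 -0.2378  0.1044] rotvec [-0.0031 -0.0001 -0.0005] shift in target axes [-0.8447 -0.2385  0.1037]
```

```bash
python3 -m inch '[{"ax":0,"ay":0,"az":0,"dx":0,"dy":-0.5,"dz":1.5,"gripper":0},{"ax":0,"ay":0,"az":0,"dx":0,"dy":0,"dz":0,"gripper":0},{"ax":0,"ay":0,"az":0,"dx":0,"dy":-0.3,"dz":1,"gripper":0},{"ax":0,"ay":0,"az":0,"dx":0,"dy":0,"dz":0,"gripper":0}]'; python3 -c "
from rig import robot
print([robot.get_obs()['ft_force'] for i in range(3)])"
```

```text
time: 9.45
position: [0.5168, 0.3464, 0.1448]
tool_rot: [0.986, -0.029, -0.004, 0.163]
ft_force: [-2.1, 3.6, 8.1]
grip_width: 0.0098
[array([-2.1027334 ,  3.61158895,  8.09202072]), array([-2.1027334 ,  3.61158895,  8.09202072]), array([-2.1027334 ,  3.61158895,  8.09202072])]
```

Foot is on the bench (force went from −3 to +8 N). Ease slightly and open a little.

```bash
python3 -m inch '[{"ax":0,"ay":0,"az":0,"dx":0,"dy":0.3,"dz":-0.8,"gripper":0},{"ax":0,"ay":0,"az":0,"dx":0,"dy":0,"dz":0,"gripper":20},{"ax":0,"ay":0,"az":0,"dx":0,"dy":0,"dz":0,"gripper":28},{"ax":0,"ay":0,"az":0,"dx":0,"dy":0,"dz":0,"gripper":28},{"ax":0,"ay":0,"az":0,"dx":0,"dy":0,"dz":0,"gripper":28}]'
python3 - <<'E'
from h import *
xt=np.array([.9983,-.0586,0])
delta([.5158,.3461,.145],quat(-93.36,-.332*xt)); snap("wrist","6")
S=snap("scene","6"); cv2.imwrite("pics/crop6.png",cv2.resize(S["img"][160:380,220:440],None,fx=2.7,fy=2.7,interpolation=2)[:,:,::-1])
E
```

```text
time: 9.95
position: [0.5165, 0.3453, 0.1429]
tool_rot: [0.986, -0.029, -0.005, 0.164]
ft_force: [-0.4, 0.2, 0.4]
grip_width: 0.0234
t 9.95 pos [0.5165 0.3453 0.1429] toolyaw y -93.3873454496054 z [-0.0198 -0.3232 -0.9461]
q [ 0.5418  0.7156  1.3487 -0.2821  1.2802  2.2808] F [-0.446   0.2415  0.377 ] w 0.023389298788483007
shift in tool axes now [-0.7295 -0.0288 -2.2173] rotvec [-0.0022  0.0008 -0.0005] shift in target axes [-0.7277 -0.0241 -2.2179]
```

View pics/wrist6.png

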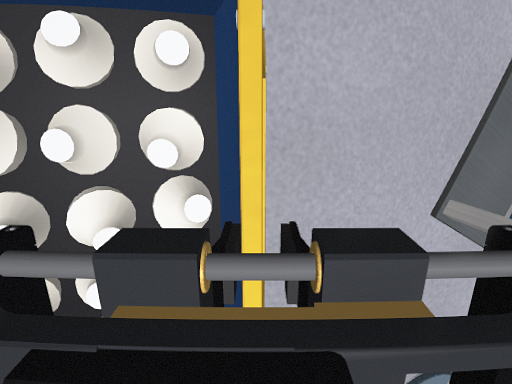

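View pics/crop6.png

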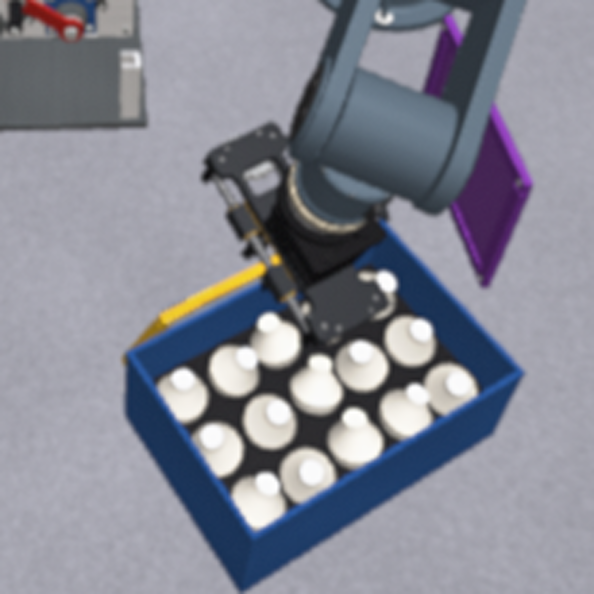

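The guard has settled against the rim (its edge now columns 240–265, nearer the tote-side finger at ~235). I centre by 2.5 mm and withdraw along the fingers.

```bash
python3 -m inch '[{"ax":0,"ay":0,"az":0,"dx":0,"dy":-1.5,"dz":-2,"gripper":30},{"ax":0,"ay":0,"az":0,"dx":0,"dy":-1.5,"dz":-5,"gripper":32},{"ax":0,"ay":0,"az":0,"dx":0,"dy":0,"dz":-10,"gripper":34},{"ax":0,"ay":0,"az":0,"dx":0,"dy":0,"dz":-20,"gripper":36},{"ax":0,"ay":0,"az":0,"dx":0,"dy":0,"dz":-40,"gripper":60},{"ax":0,"ay":0,"az":0,"dx":0,"dy":0,"dz":-45,"gripper":60},{"ax":0,"ay":0,"az":0,"dx":0,"dy":0,"dz":-45,"gripper":60}]'
python3 - <<'E'
from h import *
xt=np.array([.9983,-.0586,0]); yt=np.array([.0586,.9983,0])
delta([.5158,.3461,.145],quat(-93.36,-.332*xt))
S=snap("scene","7"); T=snap("top","7"); W=snap("wrist","7")
m=mask(S,(18,150,120),(32,255,255)); P=pts(S,m); P=P[(P[:,1]>.2)&(P[:,2]<.2)]
c,s,_=np.linalg.svd(P-P.mean(0),full_matrices=False)[0:3] if 0 else (None,None,None)
u=np.linalg.svd(P-P.mean(0),full_matrices=False)[2]; print(len(P),P.min(0),P.max(0),"normal",u[2],"tilt",np.degrees(np.arcsin(abs(u[2][2]))))
cv2.imwrite("pics/crop7.png",cv2.resize(S["img"][160:380,220:440],None,fx=2.7,fy=2.7,interpolation=2)[:,:,::-1])
E
```

```text
time: 10.75
position: [0.5197, 0.403, 0.3029]
tool_rot: [0.986, -0.029, -0.005, 0.163]
ft_force: [0.7, 1.2, -0.9]
grip_width: 0.0472
t 10.75 pos [0.5197 0.403  0.3029] toolyaw y -93.38797551985077 z [-0.0188 -0.3221 -0.9465]
q [ 0.6087  0.6218  1.0689 -0.2573  1.6559  2.2431] F [ 0.7272  1.2201 -0.871 ] w 0.04721099209974436
shift in tool axes now [ -0.5348   3.0749 167.8645] rotvec [-0.0034 -0.0001 -0.0005] shift in target axes [ -0.5133   2.4974 167.8741]
294 [0.4451 0.3269 0.1017] [0.6402 0.3685 0.1741] normal [ 0.0545  0.9351 -0.3501] tilt 20.49293871388457
```

View pics/crop7.png

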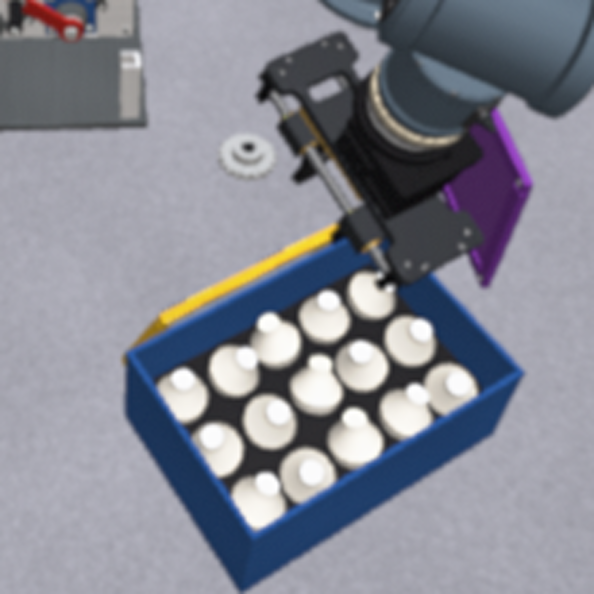

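View pics/wrist7.png

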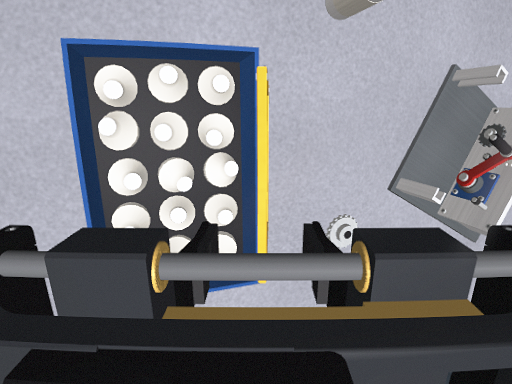

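The guard leans at 20.5° on the tote's rim (top edge at z≈0.174), untouched. Now untilt and go back to the conveyor.

```bash
python3 -m inch '[{"ax":0.11,"ay":0,"az":0,"dx":0,"dy":0,"dz":-15,"gripper":60},{"ax":0.11,"ay":0,"az":0,"dx":0,"dy":10,"dz":-15,"gripper":60},{"ax":0.109,"ay":0,"az":0,"dx":0,"dy":25,"dz":0,"gripper":60},{"ax":0,"ay":0,"az":0,"dx":0,"dy":40,"dz":0,"gripper":60},{"ax":0,"ay":0,"az":0,"dx":0,"dy":45,"dz":0,"gripper":60},{"ax":0,"ay":0,"az":0,"dx":0,"dy":45,"dz":0,"gripper":60},{"ax":0,"ay":0,"az":0,"dx":0,"dy":45,"dz":0,"gripper":60},{"ax":0,"ay":0,"az":0,"dx":0,"dy":45,"dz":0,"gripper":60}]'
python3 -m inch '[{"ax":0,"ay":0,"az":-0.13,"dx":0,"dy":20,"dz":0,"gripper":60},{"ax":0,"ay":0,"az":-0.13,"dx":0,"dy":20,"dz":0,"gripper":60},{"ax":0,"ay":0,"az":-0.13,"dx":0,"dy":10,"dz":0,"gripper":60},{"ax":0,"ay":0,"az":-0.13,"dx":0,"dy":0,"dz":0,"gripper":60},{"ax":0,"ay":0,"az":-0.13,"dx":0,"dy":0,"dz":0,"gripper":60},{"ax":0,"ay":0,"az":-0.14,"dx":0,"dy":0,"dz":0,"gripper":60},{"ax":0,"ay":0,"az":-0.14,"dx":0,"dy":0,"dz":0,"gripper":60},{"ax":0,"ay":0,"az":-0.14,"dx":0,"dy":0,"dz":0,"gripper":60}]'
python3 - <<'E'
from h import *
delta([.5233,-.0991,.30],quat(-31.9)); W=snap("wrist","8");S=snap("scene","8")
E
```

```text
time: 11.7
position: [0.5039, 0.1544, 0.3332]
tool_rot: [1.0, -0.03, -0.001, 0.0]
ft_force: [0.1, -1.0, -0.4]
grip_width: 0.0521
time: 12.5
position: [0.5064, 0.1064, 0.3331]
tool_rot: [0.874, 0.487, -0.001, -0.001]
ft_force: [-0.0, -1.1, -1.1]
grip_width: 0.0522
t 12.5 pos [0.5064 0.1064 0.3331] toolyaw y -31.773750925688827 z [-0.0028 -0.0001 -1.    ]
q [-0.009   0.2626  1.5467 -0.0001  1.335   0.5456] F [-0.0376 -1.066  -1.1079] w 0.05219797994544162
shift in tool axes now [-165.7674  122.6267   33.111 ] rotvec [-0.0023  0.0016  0.0022] shift in target axes [-165.5483  122.9148   33.139 ]
```

View pics/wrist8.png

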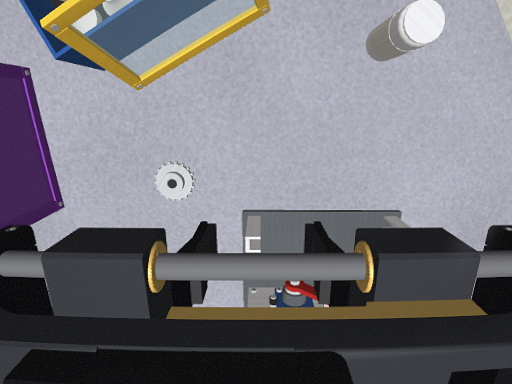

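View pics/scene8.png

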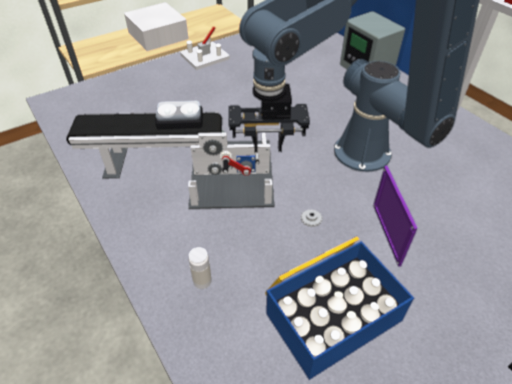

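The wrist picture shows the guard leaning with its lower edge on the bench (frame 45,20 / 140,85 / 265,8) and sprocket (173,182) and can in place. Next I cross-check the wrist-derived grip and pivot positions in the scene view.

```bash
python3 - <<'E'
from h import *
S=load("pics/scene8.npz"); a=np.radians(-31.9); d=np.array([np.cos(a),np.sin(a),0]);n=np.array([-d[1],d[0],0]); O=np.array([.5366,-.0484,0])-.13*n; print("O",O)
f=lambda x,y,z:O+x*d+y*n+np.array([0,0,z])
P=[f(.0155,.045,.1145),f(.0155,.095,.1145),f(.0155,.070,.1145),f(-.05,.041,.06)]
uv=project(S,P); print(uv)
im=cv2.resize(S["img"][125:215,175:285],None,fx=7,fy=7,interpolation=2)[:,:,::-1].copy()
for p in uv: cv2.circle(im,tuple(int(v) for v in ((p-[175,125]+.5)*7)),4,(0,255,0),1)
cv2.imwrite("pics/crop8.png",im[:600])
E
```

```text
O [ 0.4679 -0.1588  0.    ]
[[225.1125 160.2732]
 [224.7891 170.9623]
 [224.9529 165.5507]
 [245.6718 171.1965]]
```

View pics/crop8.png

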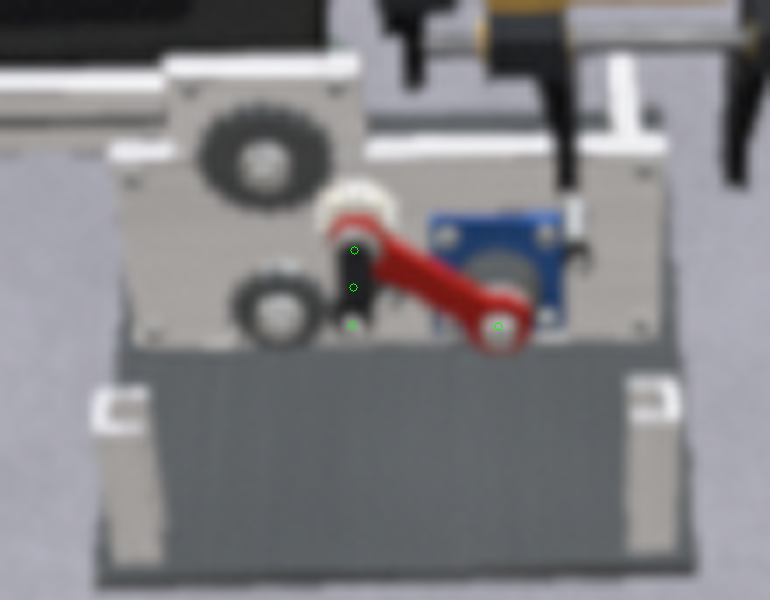

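Predicted points (green) fall on the grip and the pivot, so both views agree within ~1 mm. I move over the grip, gripping at y = 83 mm out to keep the gripper body clear of the sprocket.

```bash
python3 -m inch '[{"ax":0,"ay":0,"az":0,"dx":-22,"dy":17,"dz":0,"gripper":60},{"ax":0,"ay":0,"az":0,"dx":-32,"dy":24,"dz":0,"gripper":60},{"ax":0,"ay":0,"az":0,"dx":-32,"dy":24,"dz":0,"gripper":60},{"ax":0,"ay":0,"az":0,"dx":-32,"dy":24,"dz":0,"gripper":60},{"ax":0,"ay":0,"az":0,"dx":-28,"dy":20,"dz":0,"gripper":60},{"ax":0,"ay":0,"az":0.002,"dx":-17,"dy":14,"dz":0,"gripper":60},{"ax":0,"ay":0,"az":0,"dx":0,"dy":0,"dz":30,"gripper":60},{"ax":0,"ay":0,"az":0,"dx":0,"dy":0,"dz":30,"gripper":60}]'
python3 -m inch '[{"ax":0,"ay":0,"az":0,"dx":0,"dy":0,"dz":40,"gripper":60},{"ax":0,"ay":0,"az":0,"dx":0,"dy":0,"dz":40,"gripper":60},{"ax":0,"ay":0,"az":0,"dx":0,"dy":0,"dz":20,"gripper":60},{"ax":0,"ay":0,"az":0,"dx":0,"dy":0,"dz":0,"gripper":60},{"ax":0,"ay":0,"az":0,"dx":0,"dy":0,"dz":0,"gripper":60}]'
python3 - <<'E'
from h import *
delta([.5249,-.0966,.0955],quat(-31.9)); W=snap("wrist","9");S=snap("scene","9")
cv2.imwrite("pics/crop9.png",cv2.resize(S["img"][95:215,165:305],None,fx=5,fy=5,interpolation=2)[:,:,::-1])
E
```

```text
time: 13.4
position: [0.5254, -0.0981, 0.2738]
tool_rot: [0.877, 0.481, 0.001, 0.001]
ft_force: [-0.1, -0.4, -0.0]
grip_width: 0.0524
time: 13.9
position: [0.5251, -0.0969, 0.1742]
tool_rot: [0.876, 0.483, -0.0, -0.0]
ft_force: [0.3, -0.3, -0.2]
grip_width: 0.0521
t 13.9 pos [ 0.5251 -0.0969  0.1742] toolyaw y -32.300708786898504 z [-0.0007  0.0003 -1.    ]
q [-0.3918  0.472   1.7103 -0.      0.9601  0.172 ] F [ 0.3088 -0.3441 -0.2344] w 0.05214714465466274
shift in tool axes now [ 0.0992 -0.289  78.6783] rotvec [-0.0007  0.0001 -0.007 ] shift in target axes [ 0.0917 -0.3443 78.6781]
```

View pics/crop9.png

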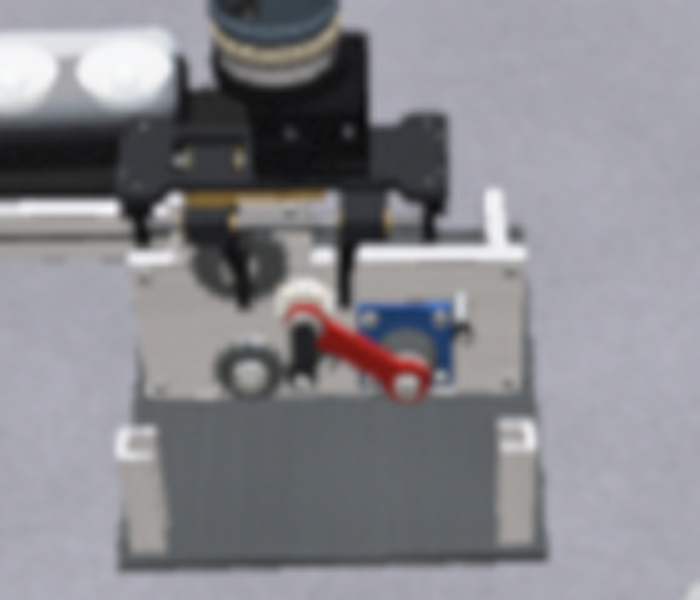

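View pics/wrist9.png

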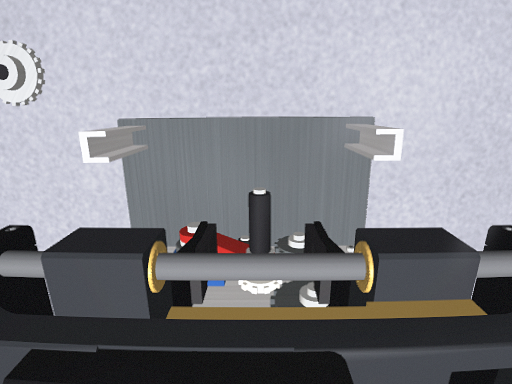

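The black grip (column 260) is centred between the fingers (~210, ~312). Lower and close.

```bash
python3 -m inch '[{"ax":0,"ay":0,"az":-0.007,"dx":0,"dy":0,"dz":25,"gripper":60},{"ax":0,"ay":0,"az":0,"dx":0,"dy":0,"dz":30,"gripper":60},{"ax":0,"ay":0,"az":0,"dx":0,"dy":0,"dz":23,"gripper":60},{"ax":0,"ay":0,"az":0,"dx":0,"dy":0,"dz":0,"gripper":60},{"ax":0,"ay":0,"az":0,"dx":0,"dy":0,"dz":0,"gripper":0},{"ax":0,"ay":0,"az":0,"dx":0,"dy":0,"dz":0,"gripper":0},{"ax":0,"ay":0,"az":0,"dx":0,"dy":0,"dz":0,"gripper":0},{"ax":0,"ay":0,"az":0,"dx":0,"dy":0,"dz":0,"gripper":0}]' 30
python3 -m inch '[{"ax":0,"ay":0,"az":0,"dx":0,"dy":0,"dz":0,"gripper":0},{"ax":0,"ay":0,"az":0,"dx":0,"dy":0,"dz":0,"gripper":0},{"ax":0,"ay":0,"az":0,"dx":0,"dy":0,"dz":0,"gripper":0}]'
python3 - <<'E'
from h import *
delta([.5249,-.0966,.0955],quat(-31.9)); W=snap("wrist","10")
# arc waypoints in tool axes (dy=+x_c, dz=down)
ph=.873; r=85
for dth in (.1,.2,.4,.6,.8,1.0,1.2,1.3,1.34):
    a=ph-dth; print(dth,"dy",round(r*(np.sin(a)-np.sin(ph)),1),"dz",round(-r*(np.cos(a)-np.cos(ph)),1))
E
```

```text
time: 14.8
position: [0.5259, -0.0971, 0.0974]
tool_rot: [0.874, 0.486, 0.001, 0.001]
ft_force: [-0.8, 1.1, -0.6]
grip_width: 0.028
time: 15.1
position: [0.5246, -0.0964, 0.0967]
tool_rot: [0.874, 0.486, -0.0, -0.001]
ft_force: [-2.1, 0.9, 4.5]
grip_width: 0.0174
t 15.1 pos [ 0.5246 -0.0964  0.0967] toolyaw y -31.807061787166287 z [-0.0009  0.0006 -1.    ]
q [-0.3915  0.5939  1.7714  0.0003  0.7775  0.1634] F [-2.1092  0.8886  4.4827] w 0.0173533170736332
shift in tool axes now [-0.0125  0.3035  1.1551] rotvec [-0.0011 -0.0001  0.0016] shift in target axes [-0.0119  0.3022  1.1555]
0.1 dy -5.8 dz -6.2
0.2 dy -12.1 dz -11.9
0.4 dy -26.4 dz -21.1
0.6 dy -42.2 dz -27.2
0.8 dy -58.9 dz -30.2
1.0 dy -75.9 dz -29.7
1.2 dy -92.4 dz -25.9
1.3 dy -100.3 dz -22.8
1.34 dy -103.4 dz -21.3
```

View pics/wrist10.png

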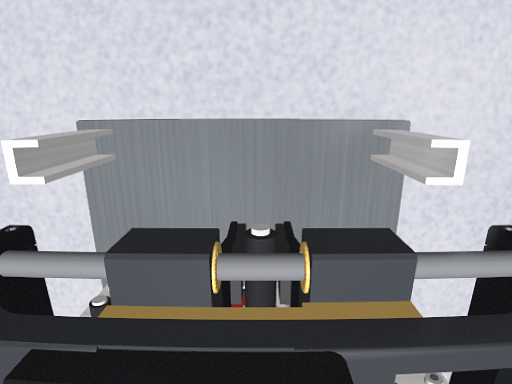

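The grip is clamped (17.4 mm opening for the 18 mm cylinder). Swing along the arc, in two halves.

```bash
python3 -m inch '[{"ax":0,"ay":0,"az":0,"dx":0,"dy":-5.8,"dz":-6.2,"gripper":0},{"ax":0,"ay":0,"az":0,"dx":0,"dy":-6.3,"dz":-5.7,"gripper":0},{"ax":0,"ay":0,"az":0,"dx":0,"dy":-7,"dz":-5,"gripper":0},{"ax":0,"ay":0,"az":0,"dx":0,"dy":-7.3,"dz":-4.2,"gripper":0},{"ax":0,"ay":0,"az":0,"dx":0,"dy":-7.8,"dz":-3.4,"gripper":0},{"ax":0,"ay":0,"az":0,"dx":0,"dy":-8,"dz":-2.7,"gripper":0}]' 40
python3 - <<'E'
from h import *
a=np.radians(-31.9); d=np.array([np.cos(a),np.sin(a),0])
from rig import robot
o=robot.get_obs(); p=o["position"]-[.5246,-.0964,.0967]; print("dx_c",p@d*1000,"dz",p[2]*1000, o["ft_force"],o["grip_width"])
E
```

```text
time: 15.75
position: [0.4954, -0.0781, 0.1255]
tool_rot: [0.874, 0.487, 0.005, 0.007]
ft_force: [8.6, -7.9, -2.9]
grip_width: 0.017
dx_c -34.428001341884645 dz 28.832428543495144 [ 8.6313 -7.8505 -2.8743] 0.017017093975094464
```

```bash
python3 -m inch '[{"ax":0,"ay":0,"az":0,"dx":0,"dy":-8.3,"dz":-1.9,"gripper":0},{"ax":0,"ay":0,"az":0,"dx":0,"dy":-8.4,"dz":-1.1,"gripper":0},{"ax":0,"ay":0,"az":0,"dx":0,"dy":-8.5,"dz":-0.2,"gripper":0},{"ax":0,"ay":0,"az":0,"dx":0,"dy":-8.5,"dz":0.7,"gripper":0},{"ax":0,"ay":0,"az":0,"dx":0,"dy":-8.3,"dz":1.5,"gripper":0},{"ax":0,"ay":0,"az":0,"dx":0,"dy":-8.2,"dz":2.3,"gripper":0},{"ax":0,"ay":0,"az":0,"dx":0,"dy":0,"dz":0,"gripper":0},{"ax":0,"ay":0,"az":0,"dx":0,"dy":0,"dz":0,"gripper":0}]' 40
python3 - <<'E'
from h import *
a=np.radians(-31.9); d=np.array([np.cos(a),np.sin(a),0])
from rig import robot
o=robot.get_obs(); p=o["position"]-[.5246,-.0964,.0967]; print("dx_c",p@d*1000,"dz",p[2]*1000, o["ft_force"],"F along x_c",o["ft_force"]@d,o["grip_width"],o["q"])
E
```

```text
time: 16.55
position: [0.4551, -0.0526, 0.1277]
tool_rot: [0.873, 0.487, 0.007, 0.01]
ft_force: [2.4, -6.5, 26.9]
grip_width: 0.0169
dx_c -82.10746582166554 dz 31.002594753290076 [ 2.417  -6.5083 26.9247] F along x_c 5.491182262358157 0.016890872613001127 [-0.3583  0.4604  1.9507 -0.0036  0.7074  0.1977]
```

```bash
python3 - <<'E'
from h import *
W=snap("wrist","11");S=snap("scene","11");snap("top","11")
cv2.imwrite("pics/crop11.png",cv2.resize(S["img"][95:215,165:305],None,fx=5,fy=5,interpolation=2)[:,:,::-1])
from rig import robot
o=robot.get_obs(); print(o["ft_force"],o["position"],o["moment"])
E
```

```text
[ 3.0871 -7.4959 27.1763] [ 0.4551 -0.0526  0.1277] [-1.3363 -0.8388  0.0082]
```

View pics/crop11.png

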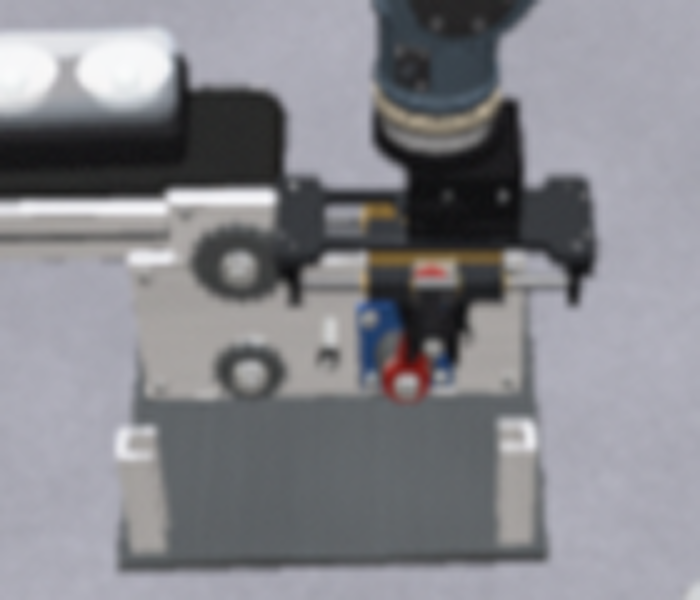

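View pics/wrist11.png

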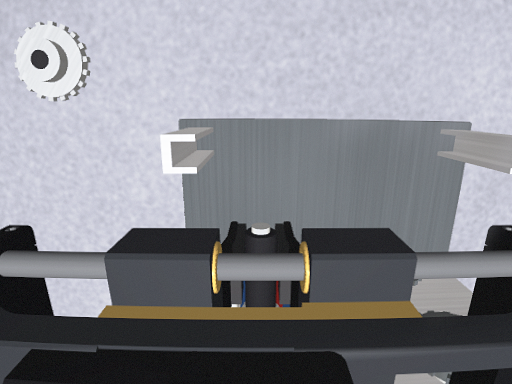

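The arm is past vertical, held between the fingers, and nothing else is in contact in the pictures. The 27 N upward force shows my command pressing ~4 mm too low on the arc, so I relieve that while pulling on.

```bash
python3 -m inch '[{"ax":0,"ay":0,"az":0,"dx":0,"dy":-2,"dz":-2,"gripper":0},{"ax":0,"ay":0,"az":0,"dx":0,"dy":-3,"dz":-1,"gripper":0},{"ax":0,"ay":0,"az":0,"dx":0,"dy":-4,"dz":1,"gripper":0},{"ax":0,"ay":0,"az":0,"dx":0,"dy":-4,"dz":1.5,"gripper":0},{"ax":0,"ay":0,"az":0,"dx":0,"dy":0,"dz":0,"gripper":0},{"ax":0,"ay":0,"az":0,"dx":0,"dy":0,"dz":0,"gripper":0}]' 40
cat >> h.py <<'E'
def arc():
    from rig import robot
    a=np.radians(-31.9); d=np.array([np.cos(a),np.sin(a),0]); n=np.array([-d[1],d[0],0])
    o=robot.get_obs(); r=R.from_quat(o["tool_rot"]).as_matrix(); g=o["position"]-.019*r[:,2]
    O=np.array([.5366,-.0484,0])-.13*n; v=g-O; print("t",o["time"],"grasp in conv",v@d,v@n,v[2],"tilt z",r[:,2]@d,r[:,2]@n,"angle from x",.873-np.arctan2(v@d+.05,v[2]-.06),"rad",np.hypot(v@d+.05,v[2]-.06))
    F=o["ft_force"]; print("F x_c,y_c,z",F@d,F@n,F[2],"w",o["grip_width"])
E
python3 -c "
from h import *
arc()"
```

```text
time: 17.3
position: [0.4455, -0.0466, 0.126]
tool_rot: [0.873, 0.487, 0.007, 0.01]
ft_force: [9.2, -9.6, 2.4]
grip_width: 0.0169
t 17.3 grasp in conv -0.07875400267413052 0.08336272999380819 0.14495172481033386 tilt z 0.02489929265383114 0.0026232898101593623 angle from x 1.1993705526034102 rad 0.08968605364288586
F x_c,y_c,z 12.898903361073904 -3.333110415017471 2.3710127129612535 w 0.01693319191055587
```

```bash
python3 -m inch '[{"ax":0,"ay":0,"az":0,"dx":0,"dy":-3,"dz":0.8,"gripper":0},{"ax":0,"ay":0,"az":0,"dx":0,"dy":-3,"dz":1,"gripper":0},{"ax":0,"ay":0,"az":0,"dx":0,"dy":0,"dz":0,"gripper":0},{"ax":0,"ay":0,"az":0,"dx":0,"dy":0,"dz":0,"gripper":0}]' 40
python3 -c "
from h import *
arc()"
python3 -m inch '[{"ax":0,"ay":0,"az":0,"dx":0,"dy":-3,"dz":1,"gripper":0},{"ax":0,"ay":0,"az":0,"dx":0,"dy":-3,"dz":1.2,"gripper":0},{"ax":0,"ay":0,"az":0,"dx":0,"dy":0,"dz":0,"gripper":0},{"ax":0,"ay":0,"az":0,"dx":0,"dy":0,"dz":0,"gripper":0}]' 40
python3 -c "
from h import *
arc(); S=snap('scene','12');W=snap('wrist','12')
cv2.imwrite('pics/crop12.png',cv2.resize(S['img'][95:215,165:305],None,fx=5,fy=5,interpolation=2)[:,:,::-1])"
```

```text
time: 17.7
position: [0.4407, -0.0436, 0.1243]
tool_rot: [0.873, 0.487, 0.007, 0.011]
ft_force: [9.3, -9.3, 5.3]
grip_width: 0.0167
t 17.7 grasp in conv -0.0844646726831409 0.08335510400606798 0.14329974119817368 tilt z 0.02550459825619321 0.0027083840272519146 angle from x 1.2652972403468827 rad 0.09014799247259338
F x_c,y_c,z 12.795737909164787 -2.945074203313049 5.251053164260155 w 0.016664781674021256
time: 18.1
position: [0.4397, -0.0428, 0.1237]
tool_rot: [0.873, 0.487, 0.01, 0.015]
ft_force: [9.8, -15.6, 12.0]
grip_width: 0.0167
t 18.1 grasp in conv -0.08586178547322666 0.08346879875604604 0.14270925139457072 tilt z 0.035706241569269 0.0034174168150018862 angle from x 1.2821226890673123 rad 0.09014925359412594
F x_c,y_c,z 16.53651220425898 -8.052888767423509 11.964888966513804 w 0.01674881330939709
```

View pics/crop12.png

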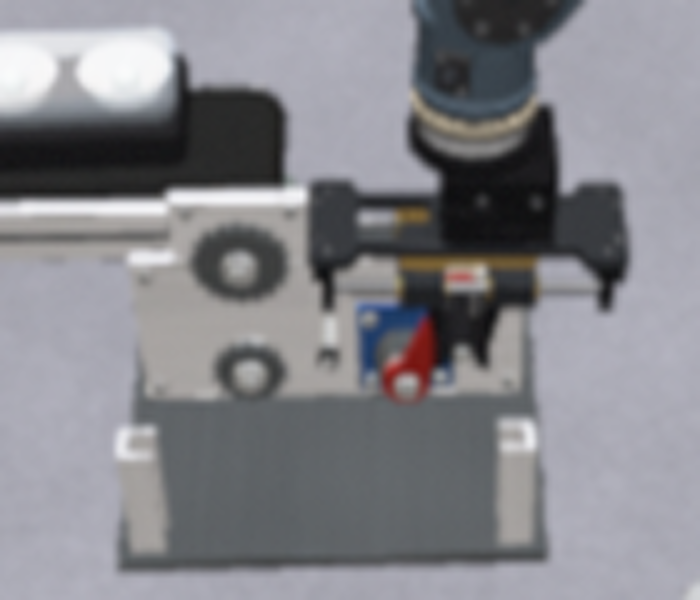

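The motion now stalls (1.4 mm for 6 mm commanded) with the force rising from 13 to 17–20 N: the arm is on its stop. I add a slight margin, hold, and measure the red arm's slope and the guard, lamp, can and wheel.

```bash
python3 -m inch '[{"ax":0,"ay":0,"az":0,"dx":0,"dy":-3,"dz":0.5,"gripper":0},{"ax":0,"ay":0,"az":0,"dx":0,"dy":0,"dz":0,"gripper":0},{"ax":0,"ay":0,"az":0,"dx":0,"dy":0,"dz":0,"gripper":0},{"ax":0,"ay":0,"az":0,"dx":0,"dy":0,"dz":0,"gripper":0},{"ax":0,"ay":0,"az":0,"dx":0,"dy":0,"dz":0,"gripper":0}]' 40
python3 - <<'E'
from h import *
arc(); S=snap('scene','13');W=snap('wrist','13');T=snap('top','13')
a=np.radians(-31.9); d=np.array([np.cos(a),np.sin(a),0]);n=np.array([-d[1],d[0],0]); O=np.array([.5366,-.0484,0])-.13*n
m=mask(S,(0,130,60),(8,255,255))|mask(S,(173,130,60),(180,255,255)); m[:140]=0;m[180:]=0;m[:,:225]=0;m[:,275:]=0
v,u=np.nonzero(m); r=rays(S,np.c_[u,v]); p=S["position"]; t=(.041-(p-O)@n)/(r@n); X=p+r*t[:,None]-O
x=X@d+.05; z=X[:,2]-.06; print(len(x),x.min(),x.max(),z.min(),z.max())
# right (+x) edge of the arm: max x per image row, lies 11 mm off the axis
ex=[];
for row in np.unique(v):
    k=(v==row); i=np.argmax(x[k]); ex.append((x[k][i],z[k][i]))
ex=np.array(ex); print(ex)
e=ex[(ex[:,1]>.012)]; c=np.polyfit(e[:,1],e[:,0],1); print("edge slope: past vertical",-np.arctan(c[0]))
# bystanders, guard
S0=load("pics/scene0.npz");T0=load("pics/top0.npz")
for A,B,nm,ws in((S0,S,"S",[(199,257),(312,215),(179,112)]),(T0,T,"T",[(231,106),(239,239),(400,153)])):
    for uu,vv in ws:
        k=np.zeros(m.shape,bool);k[vv-12:vv+13,uu-12:uu+13]=1
        ga=cv2.cvtColor(A["img"],cv2.COLOR_RGB2GRAY)[vv-14:vv+15,uu-14:uu+15].astype(np.float32); gb=cv2.cvtColor(B["img"],cv2.COLOR_RGB2GRAY)[vv-14:vv+15,uu-14:uu+15].astype(np.float32)
        print(nm,(uu,vv),"shift px",cv2.phaseCorrelate(ga,gb))
y=mask(T,(18,150,120),(32,255,255)); P=pts(T,y); P=P[P[:,1]>.2]; print("guard T",P.min(0),P.max(0))
y=mask(S,(18,150,120),(32,255,255)); P=pts(S,y); P=P[(P[:,1]>.2)&(P[:,2]<.2)]; q=np.linalg.svd(P-P.mean(0),full_matrices=False)[2][2]; print("tilt",np.degrees(np.arcsin(abs(q[2]))),P.min(0),P.max(0))
cv2.imwrite('pics/crop13.png',cv2.resize(S['img'][95:215,165:305],None,fx=5,fy=5,interpolation=2)[:,:,::-1])
E
```

```text
time: 18.7
position: [0.4397, -0.0428, 0.1237]
tool_rot: [0.873, 0.487, 0.012, 0.017]
ft_force: [13.3, -18.4, 11.4]
grip_width: 0.017
t 18.7 grasp in conv -0.08601704009869743 0.08351144823154497 0.1426772412160263 tilt z 0.041489739707600136 0.0038627057720977223 angle from x 1.2838433843207215 rad 0.09018177971499662
F x_c,y_c,z 21.000053510886637 -8.657571370003016 11.41217732641377 w 0.016980701699561472
65 -0.01825484464504773 0.012327422060806073 -0.004026750943575463 0.054306366473672985
[[-0.0151  0.0543]
 [-0.0117  0.05  ]
 [-0.0084  0.0457]
 [-0.0084  0.0413]
 [-0.005   0.037 ]
 [-0.005   0.0325]
 [-0.0016  0.0281]
 [-0.0015  0.0236]
 [ 0.0019  0.0192]
 [ 0.0086  0.0149]
 [ 0.012   0.0104]
 [ 0.0121  0.0058]
 [ 0.0122  0.0012]
 [ 0.0123 -0.0034]]
edge slope: past vertical 0.4639457463128799
S (199, 257) shift px ((-0.0011200612529709275, -0.037562021302369075), 0.9905236389239629)
S (312, 215) shift px ((0.023154209711369944, 0.0005227423209301918), 1.0023933746417364)
S (179, 112) shift px ((-0.008851940377494927, 0.1262188103794788), 0.9826628968450758)
T (231, 106) shift px ((-0.0031161223771967173, -0.003731154281711113), 1.0068706217077044)
T (239, 239) shift px ((-0.42309296379983685, -0.8245829217457743), 0.2355240938398573)
T (400, 153) shift px ((0.027856865626677774, -0.008654418462318958), 0.9998594315846762)
guard T [0.3982 0.2891 0.007 ] [0.6351 0.3672 0.1766]
tilt 19.37919003809633 [0.4031 0.3238 0.0952] [0.6399 0.3709 0.1736]
```

View pics/scene13.png

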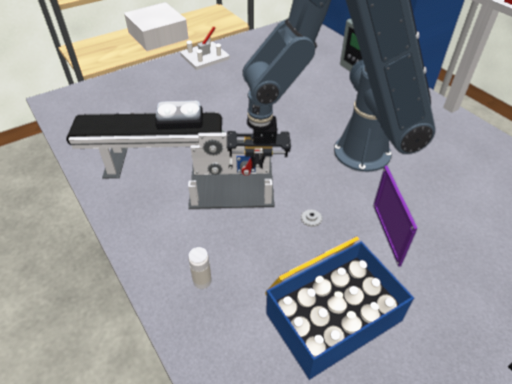

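View pics/wrist13.png

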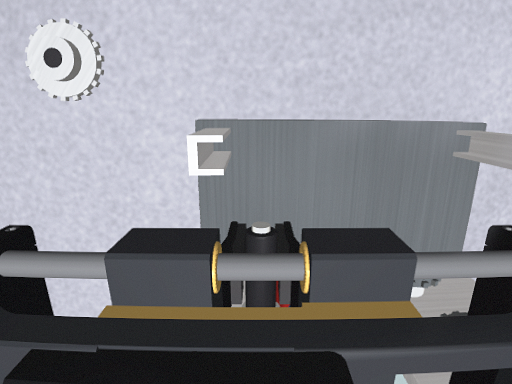

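The arm did not move for a further 3 mm of command while the force rose to ~21 N, and its edge slope is ≈0.46 rad past vertical (0.43 on the stop, within the pixel resolution). The grip is still clamped, the guard leans at ~20°, and the bystanders have not moved. The top-view match on the wheel is unreliable because the robot's arm is near it, but the scene view shows 0.02 px shift. Handing in.

```bash
python3 -c "
from rig import robot
print(robot.hand_in()); o=robot.get_obs(); print(o['time'],o['position'],o['ft_force'],o['grip_width'])"
```

```text
the job is handed in; nothing more can be done
None
the job is handed in; nothing more can be done
```

The job is handed in: the yellow guard leans on the tote, let go, and the gripper is holding the tensioner arm on its stop. The last clock reading was about 18.7 s of the 56 s allowed. The hand-in reports no verdict.

**Guard:** I lifted it clear of the channels, set its foot on the bench about 45 mm out from the tote's near side, and released it. It leans about 20° on the rim: the last fit gave 19.4° and an earlier one 20.5°.

**Tensioner arm:** I gripped the black grip at 40 N and swung it over until it stopped. A further 3 mm of command gave no movement while the pull rose to about 21 N. The estimates of its angle were:

| Estimate | Joint angle (rad) |
|---|---|
| From the fingertip position | 1.28 |
| Allowing for a 4–5 mm shift of the grip in the pads | about 1.30 |
| From the slope of the red arm in the picture | about 1.34 |

The picture estimate is coarse because of pixel size. All three are above the required 1.24.

**Bystanders:** the lamp, can and sprocket showed no movement in the scene view. The top-view check of the sprocket was not usable (weak match), so it rests on the scene view alone.

**During the swing:** my arc ran a few millimetres low and pressed on the arm with 27 N for a moment. I corrected it before going on.

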